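Find the full shim case and stand it in its holder

TASK

One of the three identical closed shim cases is full and the other two are empty: lift each to feel which is the heavy one. Lay the two empty ones flat in the steel tray, lid up, and stand the full one upright on its end in the grey stand, between the tall cheeks, where its weight takes the sprung floor plate down. Set the cases down rather than dropping them, and leave everything else on the bench where it is.

Things in the scene. Friction and masses are not known exactly. Their poses are not given: they have to be found in the camera images.
- case_1: closed teal case, one of three alike, 66 mm (72 over clasp and hinge) along its x, 130 mm along its y, 26 mm along its z, lid fixed shut. Starts flat on the bench, lid up. Origin: centre of its underside (its middle is 13 mm up its z). One of the three is full, 0.5 to 0.7 kg; two are empty, 0.12 to 0.18 kg; which one changes and cannot be seen.
- case_2: closed teal case, one of three alike, 66 mm (72 over clasp and hinge) along its x, 130 mm along its y, 26 mm along its z, lid fixed shut. Starts flat on the bench, lid up. Origin: centre of its underside (its middle is 13 mm up its z). One of the three is full, 0.5 to 0.7 kg; two are empty, 0.12 to 0.18 kg; which one changes and cannot be seen.
- case_3: closed teal case, one of three alike, 66 mm (72 over clasp and hinge) along its x, 130 mm along its y, 26 mm along its z, lid fixed shut. Starts flat on the bench, lid up. Origin: centre of its underside (its middle is 13 mm up its z). One of the three is full, 0.5 to 0.7 kg; two are empty, 0.12 to 0.18 kg; which one changes and cannot be seen.
- tray: open sheet-steel tray fixed to the bench, outside 260 mm along its x, 180 mm along its y, walls and floor 3 mm thick, lip 15 mm high. Origin: centre of its underside, on the bench. Two cases fit side by side, long sides along the tray's y, 60 mm either side of its middle.
- stand: grey holder for one case stood on end, fixed. Base 84 x 130 x 6 mm. Two cheeks, 60 mm deep, 146 mm high, at its y = +-43 mm, 82 mm apart inside: a case's 66 mm width goes between them, no room there for fingers. Low lips at its x = +-24 mm, tops at 26 mm, 44 mm apart inside, take the 26 mm thickness; open above them along x. Origin: centre of its underside.
- stand_seat (a point): fixed point at the middle of the stand's pocket, 10 mm above the bench: the top of the floor plate when it is fully down; a full case standing home on its end has its middle 65 mm above it. Axes as the stand's.
- stand_plate (a joint): the sprung steel floor plate of the stand: 0 = up (its top 18 mm above the bench), 0.008 m = down on its stop (10 mm). It starts to sink at about 2.5 N and is fully down at about 4 N: a full case takes it down by its weight, an empty one does not.
- sleeve: black turned sleeve lying on its side, 56 mm across, 120 mm long; a bystander, loose. Origin: centre of its underside.
- tin: round grease tin, 68 mm across, 34 mm tall; a bystander, loose. Origin: centre of its underside.
- bottle: white squeeze bottle with a red spout, 58 mm across, 207 mm tall; a bystander, loose. Origin: centre of its underside.
- tape: roll of black tape lying flat, 58 mm across, 19 mm tall; a bystander, loose. Origin: centre of its underside.
- small_spanner: combination spanner, 164 mm long, 27 mm wide, 7 mm thick; a bystander, loose. Origin: centre of its underside.
- reamer: black reamer lying down, 141 mm long, 13 mm thick; a bystander, loose. Origin: centre of its underside.
Mind the look-alikes: they are no part of the job. What is shaped like the case_2 but black is not meant. Leave any purple look-alike of the case_3 alone.

How it is judged:
By the outcome, as a careful person would: the job done as asked, in the order asked, and still so for the second after the job is handed in, with the robot touching nothing.
It also fails if it takes over 72 s, if anything falls off the work surface, if the arm or the gripper's body presses on something with over 40 N, if the wrist force passes 120 N, or if a joint passes its speed limit or range.

ROBOT

A 7-joint arm with a two-finger parallel gripper is mounted at the origin on a cart in front of the work surface, level with it; the furniture and walls round the work are solid. World frame = base frame: x ahead of the robot, y to its left, z up, the work surface at z = 0. Lengths are in m, angles in degrees, forces in N, time in s.
With the tool pointing down it reaches from about 0.425 to 0.925 m from the base axis. Payload 6.8 kg.
Tool frame: the origin (TCP) lies at the very end of the fingers, on their centre line; the grasp point (between the pads) lies bot.tcp_to_grasp behind it (bot.tcp_to_grasp is the distance from the TCP to the grasp point, in m); z points along the fingers, y is the line along which they close (so a half turn about z gives the same grasp; the last joint's range is limited). The gripper opens to 88 mm and grips with 3 to 60 N. Pads are 20 mm wide; open, the fingers measure 115 mm over their backs; the gripper's body (75 mm by 178 mm) begins 61 mm behind the grasp point.
Start: joints at [-80.907, 27.33, 1.283, 89.118, -0.659, 63.558, -4.761], TCP at [0.178, 0.651, 0.223] pointing down, gripper open.
Joint ranges: [-169.35, 169.35], [-19.33, 120.38], [-80.79, 83.38], [13.8, 139.57], [-78.32, 258.32], [9.67, 109.79], [-169.56, 169.56]. Speed limits (degrees/s): [136.94, 136.94, 180, 180, 180, 180, 180].

INTERFACE

Orientations are given as [roll, pitch, yaw] about the fixed x, y, z axes, in that order (R = Rz(yaw) Ry(pitch) Rx(roll)).
In Python, from rig import readout, optics, order, bot gives the robot as it stands.
- The arm moves only by the tool drive_tool, never from a script. Its argument "plan" is a list of rows, each an object with "jaw": the opening, from 0 (shut) to 1 (fully open); "linear": the shift along the tool's x, y, z in units of 25 mm (1.0 is 25 mm), a list of three; "turn": the turn about the tool's z in units of 5 degrees (1.0 is 5 degrees). A call has 1 to 12 rows; each row shifts and turns the commanded pose from where the row before left it, along the tool's axes as they then stand; what a row does not reach is not made up. A row lasts 1/12 s, in which the tool goes at most 41.7 mm and 7.16 degrees, less where a joint would pass 70% of its speed; a pose out of reach is approached as far as the arm can. A call is refused whole if a number of a shift passes 1 or a number of a turn 1, either way. A call with a gripper value outside its range is refused whole. The fingers move at their own pace and stop on an object; the grip force is fixed at half the most. Time passes only in rows, so rows that do not move let the fingers close. It gives the time, the measured TCP pose, the force, the opening and the grip force at its end, in the units of the state.
- readout.get_state(): the state, without advancing time (a new reading comes with each control period).
- optics.snapshot(name): name is "scene" or "top" or "wrist"; returns the picture (384x512x3 uint8, red, green, blue); there is no depth.
- optics.camera_model(name): a dict with "vertical_fov" (degrees; the focal length in pixels is half the picture's height over the tangent of half this angle, whatever the lens; pixels are square), "cx", "cy" (the principal point, pixels), "k1" (the pictures are not rectified: a ray, as slopes to the right and down, at radius r is drawn at 1 + k1 r^2 times it, then the intrinsics apply), "world_from_camera" (4x4, takes a point from camera to world coordinates). Camera axes: x right, y up, looking along -z (the intrinsics and any distortion apply to the point x, -y, -z); pixel columns grow to the right and rows downward; lengths in m; the calibration is good to about 2 mm. A picture is of the moment at which its call begins: read the wrist's pose just before it. camera_model takes no time and is no camera call; for the wrist camera it gives the pose at the moment of the call.
- order.sign_off(): hands the job in; it is judged then, once.
The state is a dict: "t": time; "joint_pos": joint angles; "qd": joint speeds; "effort": joint torques, N m; "eef_pos": TCP position; "ee_rot": TCP orientation; "contact_force": force on the tool from outside, world axes, zero at the start; "torque": the same for the moment, N m; "finger_gap": finger opening in m; "gripper_force": force on a finger pad.
Only numpy, scipy, OpenCV 4.12 (cv2) and the standard library are available. Lean on these libraries where they do the work, as an engineer would, in place of code of your own. Each camera call takes 0.05 s, during which the arm holds its last target. There are 200 camera calls.

## Working session

There is one attempt and no reset: what is moved stays moved. The work goes in short steps, Python scripts to look and compute and a tool call to move; the robot and the scene stay as the last step left them, time stands still between calls to the robot, and variables do not carry over. Pictures are saved under pics/ and viewed, at most 10 in all, crops included, and the job is handed in when it is done.

Besides the shell and the picture viewer there is one more tool, called after ">>>" as name(argument=value, ...) on one line, values as JSON. drive_tool: Moves the arm, as the interface text tells. Its arguments: {"type":"object","properties":{"plan":{"type":"array"}},"required":["plan"]}

```bash
ls; mkdir -p pics; python3 - <<'E'
from rig import readout, optics, order, bot
import cv2,numpy as np
print(readout.get_state()); print(bot.tcp_to_grasp)
a=optics.snapshot("scene");b=optics.snapshot("top")
cv2.imwrite("pics/scene.png",a[...,::-1]);cv2.imwrite("pics/top.png",b[...,::-1])
for n in("scene","top","wrist"):print(n,optics.camera_model(n))
E
```

```text
pics
{'t': 0.0, 'joint_pos': array([-80.90685819,  27.37434776,   1.27855779,  89.17709032,
        -0.65997812,  63.5561568 ,  -4.76040948]), 'qd': array([ 0.12368345, -0.00999822, -0.00367161, -0.08141083, -0.01227072,
       -0.024389  ,  0.02713563]), 'effort': array([ 4.00048893e-04, -5.82841158e+01,  1.53436214e+00, -2.72613788e+01,
       -5.44896733e-02,  1.70000503e-02,  1.66039540e-04]), 'eef_pos': array([0.17780307, 0.65055324, 0.22170716]), 'ee_rot': array([-1.79899870e+02,  5.76724679e-03,  1.64716084e+02]), 'contact_force': array([-0.12018   ,  0.59384409,  0.41168441]), 'torque': array([-0.01621447, -0.05848963, -0.03053759]), 'gripper_force': 0.0, 'finger_gap': 0.08803480627493082}
0.0187
scene {'vertical_fov': 56.060714428028405, 'cx': 261.73243263935075, 'cy': 189.76565747528247, 'k1': -0.02055134541876919, 'world_from_camera': array([[ 0.85540947,  0.18518148, -0.48371733,  0.05638802],
       [-0.517646  ,  0.33776575, -0.78610235, -0.80153243],
       [ 0.01781155,  0.92283374,  0.38478648,  0.50245179],
       [ 0.        ,  0.        ,  0.        ,  1.        ]
[... 172 characters left out ...]
89313509e-01, -1.44400691e-01,
         4.30718222e-01],
       [-9.99795962e-01,  1.98379740e-02, -3.80642766e-03,
         1.01391139e-01],
       [-9.01133139e-04,  1.44448041e-01,  9.89511976e-01,
         1.23882127e+00],
       [ 0.00000000e+00,  0.00000000e+00,  0.00000000e+00,
         1.00000000e+00]])}
wrist {'vertical_fov': 63.16908583250189, 'cx': 254.1315325664905, 'cy': 189.98648226268452, 'k1': -0.0436204656957026, 'world_from_camera': array([[ 0.26282295, -0.93489046, -0.23854546,  0.11251169],
       [ 0.96484174,  0.25411842,  0.06711368,  0.66999038],
       [-0.00212514, -0.24779763,  0.96880948,  0.38395715],
       [ 0.        ,  0.        ,  0.        ,  1.        ]])}
```

View pics/scene.png

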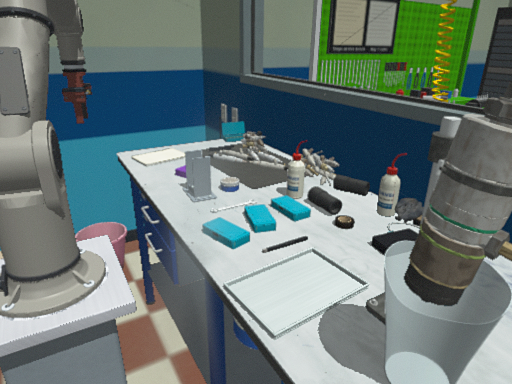

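View pics/top.png

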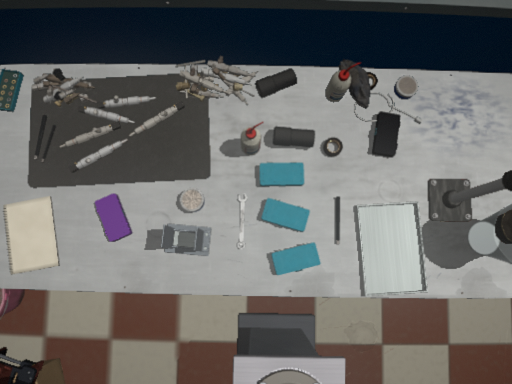

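The scene shows the teal cases, in top px near (282,174), (285,215) and (296,258). The tray is at (391,248), the stand at (183,240), and the black and purple decoys at (386,134) and (113,217). Next I'll measure these positions.

```bash
cat > h.py <<'E'
from rig import readout, optics, order, bot
import cv2, numpy as np
H,W=384,512
def ray(uv,c):
    f=H/2/np.tan(np.radians(c["vertical_fov"]/2))
    K=np.array([[f,0,c["cx"]],[0,f,c["cy"]],[0,0,1]])
    s=cv2.undistortPoints(np.asarray(uv,float).reshape(-1,1,2),K,np.array([c["k1"],0,0,0.])).reshape(-1,2)
    d=np.c_[s[:,0],-s[:,1],-np.ones(len(s))]; T=c["world_from_camera"]
    return T[:3,3],d@T[:3,:3].T
def plane(uv,c,z):
    o,d=ray(uv,c); return (o+d*((z-o[2])/d[:,2])[:,None])[:,:2]
def rects(mask,c,z,amin=150):
    out=[]
    for k in cv2.findContours(mask,cv2.RETR_EXTERNAL,cv2.CHAIN_APPROX_NONE)[0]:
        if cv2.contourArea(k)<amin: continue
        p=plane(k.reshape(-1,2),c,z).astype(np.float32)
        out.append((k.reshape(-1,2).mean(0).round(),cv2.minAreaRect(p*1000)))
    return out
def totool(dx,dy,dz,yaw):
    a=np.radians(yaw); return np.array([dx*np.cos(a)+dy*np.sin(a), dx*np.sin(a)-dy*np.cos(a), -dz])/0.025
E
python3 - <<'E'
from h import *
im=cv2.cvtColor(cv2.imread("pics/top.png"),cv2.COLOR_BGR2HSV); c=optics.camera_model("top")
m=cv2.inRange(im,(88,120,60),(102,255,255))
for z in(.026,.013):
  for r in rects(m,c,z): print(z,r)
# tray corners (top rim) and stand features
print(plane([(356,204),(417,202),(426,293),(362,296)],c,.015).round(3))
print(plane([(162,224),(211,227),(209,254),(163,250)],c,0.0).round(3))
b=cv2.imread("pics/top.png")[195:310,130:440]
cv2.imwrite("pics/crop.png",cv2.resize(b[:, :],None,fx=2.5,fy=2.5,interpolation=cv2.INTER_CUBIC))
E
```

```text
0.026 (array([295., 258.]), ((429.6155700683594, -12.57257080078125), (63.506797790527344, 126.07811737060547), 15.582096099853516))
0.026 (array([285., 214.]), ((555.3060913085938, 18.285079956054688), (125.59392547607422, 63.56007766723633), 74.7199935913086))
0.026 (array([281., 174.]), ((675.5377807617188, 30.08926010131836), (62.689510345458984, 125.7533187866211), 1.1713922023773193))
0.013 (array([295., 258.]), ((429.6037292480469, -13.794143676757812), (64.18748474121094, 127.4295425415039), 15.582103729248047))
0.013 (array([285., 214.]), ((556.6415405273438, 17.394302368164062), (126.94012451171875, 64.24134063720703), 74.719970703125))
0.013 (array([281., 174.]), ((678.1619262695312, 29.324989318847656), (63.361541748046875, 127.10124206542969), 1.1713999509811401))
[[ 0.591 -0.19 ]
 [ 0.601 -0.373]
 [ 0.337 -0.391]
 [ 0.327 -0.205]]
[[0.522 0.379]
 [0.516 0.234]
 [0.438 0.237]
 [0.446 0.372]]
```

View pics/crop.png

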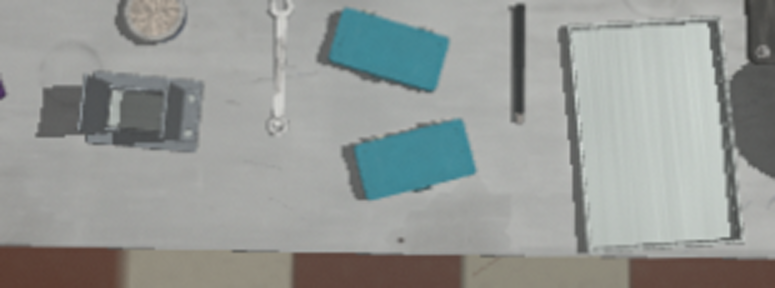

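>>> drive_tool(plan=[{"jaw": 1,"linear": [-1,-1,0],"turn": 0},{"jaw": 1,"linear": [-1,-1,0],"turn": 0},{"jaw": 1,"linear": [-1,-1,0],"turn": 0},{"jaw": 1,"linear": [-1,-1,0],"turn": 0},{"jaw": 1,"linear": [-1,-1,0],"turn": 0},{"jaw": 1,"linear": [-1,-1,0],"turn": 0},{"jaw": 1,"linear": [-1,-1,0],"turn": 0},{"jaw": 1,"linear": [-1,-1,0],"turn": 0},{"jaw": 1,"linear": [-1,-1,0],"turn": 0},{"jaw": 1,"linear": [-1,-1,0],"turn": 0},{"jaw": 1,"linear": [-1,-1,0],"turn": 0},{"jaw": 1,"linear": [-1,-1,0],"turn": 0}])

```text
t: 1.1
eef_pos: [0.3886, 0.2808, 0.2225]
ee_rot: [-180.0, -0.0, 164.7]
contact_force: [0.9, -0.3, 0.2]
finger_gap: 0.0879
gripper_force: 0.0
```

>>> drive_tool(plan=[{"jaw": 1,"linear": [-1,-1,0],"turn": 0},{"jaw": 1,"linear": [-1,-1,0],"turn": 0},{"jaw": 1,"linear": [-1,-1,0],"turn": 0},{"jaw": 1,"linear": [-1,-1,0],"turn": 0},{"jaw": 1,"linear": [-1,-1,0],"turn": 0},{"jaw": 1,"linear": [-1,-1,0],"turn": 0},{"jaw": 1,"linear": [0,0,0],"turn": 1},{"jaw": 1,"linear": [0,0,0],"turn": 1},{"jaw": 1,"linear": [0,0,0],"turn": 1},{"jaw": 1,"linear": [0,0,0],"turn": 1},{"jaw": 1,"linear": [0,0,0],"turn": 1},{"jaw": 1,"linear": [0,0,0],"turn": 1}])

```text
t: 2.1
eef_pos: [0.4931, 0.0983, 0.2223]
ee_rot: [-180.0, -0.0, 134.5]
contact_force: [0.1, -0.6, -0.2]
finger_gap: 0.0876
gripper_force: 0.0
```

>>> drive_tool(plan=[{"jaw": 1,"linear": [0,0,0],"turn": 1},{"jaw": 1,"linear": [0,0,0],"turn": 1},{"jaw": 1,"linear": [0,0,0],"turn": 1},{"jaw": 1,"linear": [0,0,0],"turn": 1},{"jaw": 1,"linear": [0,0,0],"turn": 1},{"jaw": 1,"linear": [0,0,0],"turn": 1},{"jaw": 1,"linear": [0,0,0],"turn": 1},{"jaw": 1,"linear": [0,0,0],"turn": 1},{"jaw": 1,"linear": [0,0,0],"turn": 1},{"jaw": 1,"linear": [0,0,0],"turn": 1},{"jaw": 1,"linear": [0,0,0],"turn": 1},{"jaw": 1,"linear": [0,0,0],"turn": 1}])

```text
t: 3.1
eef_pos: [0.4931, 0.0984, 0.2224]
ee_rot: [-180.0, 0.0, 74.5]
contact_force: [0.8, 0.0, -0.2]
finger_gap: 0.088
gripper_force: 0.0
```

```bash
python3 - <<'E'
from h import *
c=optics.camera_model("wrist");b=optics.snapshot("wrist")
s=readout.get_state();print(s["t"],s["eef_pos"].round(4),s["ee_rot"].round(2),s["joint_pos"].round(1),s["contact_force"].round(2))
cv2.imwrite("pics/w1.png",b[...,::-1])
m=cv2.inRange(cv2.cvtColor(b,cv2.COLOR_RGB2HSV),(88,120,50),(102,255,255))
for r in rects(m,c,.026,1000):print(r)
E
```

```text
3.15 [0.4931 0.0984 0.2224] [-1.7997e+02  2.0000e-02  7.4180e+01] [-47.   11.9  33.3 114.   -7.8  56.3 -25.8] [-0.15 -0.03 -0.18]
(array([223., 248.]), ((425.20355224609375, 7.3402099609375), (70.64729309082031, 99.3941421508789), 14.399670600891113))
(array([319., 215.]), ((553.4737548828125, 21.241439819335938), (129.93878173828125, 66.19715881347656), 74.16667175292969))
(array([412., 181.]), ((669.6571655273438, 32.549781799316406), (71.02449035644531, 131.08010864257812), 1.4827532768249512))
```

View pics/w1.png

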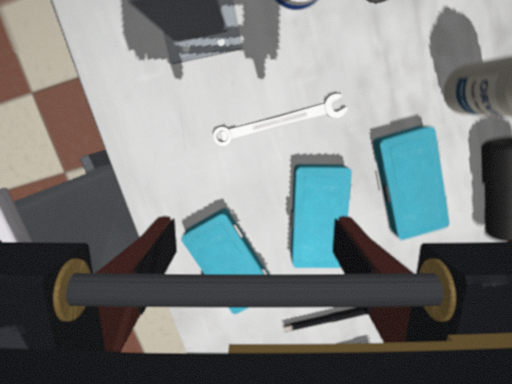

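The wrist view shows B under the arm at px (320,215), A at (412,181) and C at (223,248), with nothing in the way. I'll go down on B first.

>>> drive_tool(plan=[{"jaw": 1,"linear": [-0.8,1,0],"turn": 0},{"jaw": 1,"linear": [-0.8,1,0],"turn": 0},{"jaw": 1,"linear": [-0.73,1,0.5],"turn": 0},{"jaw": 1,"linear": [0,0.15,1],"turn": 0},{"jaw": 1,"linear": [0,0,1],"turn": 0},{"jaw": 1,"linear": [0,0,1],"turn": 0},{"jaw": 1,"linear": [0,0,1],"turn": 0},{"jaw": 1,"linear": [0,0,1],"turn": 0},{"jaw": 1,"linear": [0,0,1],"turn": 0},{"jaw": 1,"linear": [0,0,1],"turn": 0},{"jaw": 1,"linear": [0,0,0.8],"turn": 0},{"jaw": 1,"linear": [0,0,0.4],"turn": 0}])

```text
t: 4.15
eef_pos: [0.5522, 0.0215, 0.0026]
ee_rot: [-179.8, 0.1, 74.8]
contact_force: [0.2, -0.3, -0.8]
finger_gap: 0.0877
gripper_force: 0.0
```

>>> drive_tool(plan=[{"jaw": 1,"linear": [0,0,0],"turn": 0},{"jaw": 0,"linear": [0,0,0],"turn": 0},{"jaw": 0,"linear": [0,0,0],"turn": 0},{"jaw": 0,"linear": [0,0,0],"turn": 0},{"jaw": 0,"linear": [0,0,0],"turn": 0},{"jaw": 0,"linear": [0,0,0],"turn": 0}])

```text
t: 4.65
eef_pos: [0.5551, 0.0216, 0.0064]
ee_rot: [179.9, -0.1, 74.7]
contact_force: [-1.0, -1.0, 6.9]
finger_gap: 0.0658
gripper_force: 30.0
```

>>> drive_tool(plan=[{"jaw": 0,"linear": [0,0,-0.5],"turn": 0},{"jaw": 0,"linear": [0,0,-1],"turn": 0},{"jaw": 0,"linear": [0,0,-1],"turn": 0},{"jaw": 0,"linear": [0,0,0],"turn": 0},{"jaw": 0,"linear": [0,0,0],"turn": 0},{"jaw": 0,"linear": [0,0,0],"turn": 0}])

```text
t: 5.15
eef_pos: [0.5534, 0.0218, 0.0675]
ee_rot: [-180.0, -0.0, 74.7]
contact_force: [-0.2, 0.4, -1.7]
finger_gap: 0.0653
gripper_force: 30.0
```

```bash
python3 - <<'E'
from h import *
for i in range(4):
    s=readout.get_state();print(s["eef_pos"].round(4),s["ee_rot"].round(2),s["contact_force"].round(2)); optics.snapshot("scene")
E
```

```text
[0.5534 0.0218 0.0675] [-1.7996e+02 -1.0000e-02  7.4740e+01] [-0.18  0.37 -1.74]
[0.553  0.0217 0.067 ] [-1.7991e+02  2.0000e-02  7.4730e+01] [-0.68  0.4  -2.37]
[0.553  0.0216 0.0667] [-1.7989e+02  4.0000e-02  7.4730e+01] [ 0.67  0.15 -2.11]
[0.553  0.0215 0.0666] [-1.7988e+02  5.0000e-02  7.4720e+01] [-0.75  0.11 -1.55]
```

B is light, at about 1.9 N, so it goes into the far tray slot.

>>> drive_tool(plan=[{"jaw": 0,"linear": [-0.6,0.1,0],"turn": 0},{"jaw": 0,"linear": [-1,0.18,0],"turn": 0},{"jaw": 0,"linear": [-1,0.18,0],"turn": 0},{"jaw": 0,"linear": [-1,0.18,0],"turn": 0},{"jaw": 0,"linear": [-1,0.18,0],"turn": 0},{"jaw": 0,"linear": [-1,0.18,0],"turn": 0},{"jaw": 0,"linear": [-1,0.18,0],"turn": 0},{"jaw": 0,"linear": [-1,0.18,0],"turn": 0},{"jaw": 0,"linear": [-1,0.18,0],"turn": 0},{"jaw": 0,"linear": [-1,0.18,0],"turn": 0},{"jaw": 0,"linear": [-1,0.18,0],"turn": 0},{"jaw": 0,"linear": [-1,0.18,0],"turn": 0}])

```text
t: 6.35
eef_pos: [0.5269, -0.2731, 0.0668]
ee_rot: [-179.9, -0.0, 74.7]
contact_force: [-0.1, 0.2, -1.8]
finger_gap: 0.0659
gripper_force: 30.0
```

>>> drive_tool(plan=[{"jaw": 0,"linear": [-0.6,0.1,0],"turn": 0},{"jaw": 0,"linear": [0,0,0],"turn": -0.95},{"jaw": 0,"linear": [0,0,0],"turn": -0.95},{"jaw": 0,"linear": [0,0,0],"turn": -0.95},{"jaw": 0,"linear": [0,0,0.5],"turn": -0.95},{"jaw": 0,"linear": [0,0,0.5],"turn": 0},{"jaw": 0,"linear": [0,0,0.5],"turn": 0},{"jaw": 0,"linear": [0,0,0.3],"turn": 0},{"jaw": 0,"linear": [0,0,0.2],"turn": 0},{"jaw": 0,"linear": [0,0,0],"turn": 0}])

```text
t: 7.18
eef_pos: [0.5252, -0.2866, 0.016]
ee_rot: [-179.8, -0.1, 93.7]
contact_force: [0.1, -0.9, -0.8]
finger_gap: 0.066
gripper_force: 30.0
```

```bash
python3 - <<'E'
from h import *
b=optics.snapshot("scene")[200:360,180:420]
cv2.imwrite("pics/s2.png",cv2.resize(b[...,::-1],None,fx=3,fy=3))
s=readout.get_state();print(s["eef_pos"].round(4),s["ee_rot"].round(2),s["contact_force"].round(2))
E
```

```text
[ 0.5257 -0.2869  0.0168] [-1.7991e+02 -3.0000e-02  9.3670e+01] [ 0.34  0.16 -1.97]
```

View pics/s2.png

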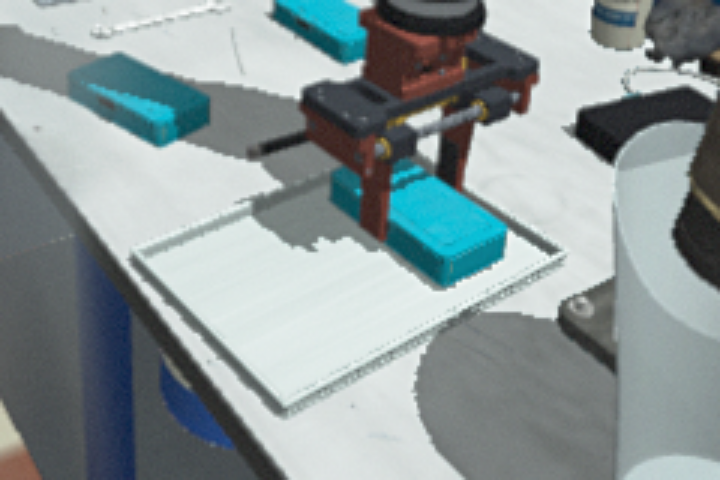

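B sits squared over the tray's far half, with the wall clear of the fingers. I'll lower it, release it and go to C.

>>> drive_tool(plan=[{"jaw": 0,"linear": [0,0,0.2],"turn": 0},{"jaw": 0,"linear": [0,0,0.15],"turn": 0},{"jaw": 0,"linear": [0,0,0],"turn": 0},{"jaw": 0,"linear": [0,0,0],"turn": 0},{"jaw": 0.87,"linear": [0,0,0],"turn": 0},{"jaw": 0.87,"linear": [0,0,0],"turn": 0},{"jaw": 0.87,"linear": [0,0,0],"turn": 0},{"jaw": 0.87,"linear": [0,0,-0.5],"turn": 0},{"jaw": 0.87,"linear": [0,0,-1],"turn": 0},{"jaw": 1,"linear": [0,0,-1],"turn": 0},{"jaw": 1,"linear": [0,0,-1],"turn": 0},{"jaw": 1,"linear": [0,0,-1],"turn": 0}])

```text
t: 8.23
eef_pos: [0.526, -0.2872, 0.1235]
ee_rot: [180.0, 0.0, 93.7]
contact_force: [0.6, 0.2, 0.3]
finger_gap: 0.0876
gripper_force: 0.0
```

>>> drive_tool(plan=[{"jaw": 1,"linear": [1,-0.28,0],"turn": 0},{"jaw": 1,"linear": [1,-0.28,0],"turn": 0},{"jaw": 1,"linear": [1,-0.28,0],"turn": 0},{"jaw": 1,"linear": [1,-0.28,0],"turn": 0},{"jaw": 1,"linear": [1,-0.28,0],"turn": 0},{"jaw": 1,"linear": [1,-0.28,0],"turn": 0},{"jaw": 1,"linear": [1,-0.28,0],"turn": 0},{"jaw": 1,"linear": [1,-0.28,0],"turn": 0},{"jaw": 1,"linear": [1,-0.28,0],"turn": 0},{"jaw": 1,"linear": [1,-0.28,0],"turn": 0},{"jaw": 1,"linear": [1,-0.28,0],"turn": 0},{"jaw": 1,"linear": [0.2,0,0],"turn": 0}])

```text
t: 9.23
eef_pos: [0.4297, -0.0093, 0.1219]
ee_rot: [-180.0, -0.1, 93.9]
contact_force: [0.4, 1.1, -0.3]
finger_gap: 0.0879
gripper_force: 0.0
```

>>> drive_tool(plan=[{"jaw": 1,"linear": [0,0,0],"turn": -0.8},{"jaw": 1,"linear": [0,0,0],"turn": -0.8},{"jaw": 1,"linear": [0,0,0],"turn": -0.8},{"jaw": 1,"linear": [0,0,0],"turn": 0}])

```text
t: 9.57
eef_pos: [0.4316, -0.0132, 0.1221]
ee_rot: [179.9, 0.0, 105.8]
contact_force: [0.2, -0.7, -0.4]
finger_gap: 0.0879
gripper_force: 0.0
```

```bash
python3 - <<'E'
from h import *
b=optics.snapshot("top");c=optics.camera_model("top")
s=readout.get_state();print(s["t"],s["eef_pos"].round(4),s["ee_rot"].round(2),s["contact_force"].round(2))
m=cv2.inRange(cv2.cvtColor(b,cv2.COLOR_RGB2HSV),(88,120,50),(102,255,255))
for r in rects(m,c,.026,100):print(r)
E
```

```text
9.6167 [ 0.4316 -0.0132  0.122 ] [179.94   0.   105.59] [-0.3  -0.16 -0.58]
(array([282., 261.]), ((420.0813293457031, 23.620948791503906), (62.20549774169922, 51.224056243896484), 15.02066707611084))
(array([391., 226.]), ((527.4638671875, -290.86993408203125), (63.1614875793457, 126.99373626708984), 4.363289833068848))
(array([281., 174.]), ((675.5173950195312, 30.117767333984375), (62.689144134521484, 125.69486236572266), 1.1912297010421753))
```

>>> drive_tool(plan=[{"jaw": 1,"linear": [0,0,1],"turn": 0},{"jaw": 1,"linear": [0,0,1],"turn": 0},{"jaw": 1,"linear": [0,0,1],"turn": 0},{"jaw": 1,"linear": [0,0,1],"turn": 0},{"jaw": 1,"linear": [0,0,0.65],"turn": 0},{"jaw": 1,"linear": [0,0,0],"turn": 0},{"jaw": 0,"linear": [0,0,0],"turn": 0},{"jaw": 0,"linear": [0,0,0],"turn": 0},{"jaw": 0,"linear": [0,0,0],"turn": 0},{"jaw": 0,"linear": [0,0,0],"turn": 0},{"jaw": 0,"linear": [0,0,0],"turn": 0}])

```text
t: 10.53
eef_pos: [0.4306, -0.013, 0.006]
ee_rot: [-180.0, -0.0, 105.7]
contact_force: [-3.0, -1.7, 7.2]
finger_gap: 0.0657
gripper_force: 30.0
```

>>> drive_tool(plan=[{"jaw": 0,"linear": [0,0,-0.5],"turn": 0},{"jaw": 0,"linear": [0,0,-1],"turn": 0},{"jaw": 0,"linear": [0,0,-1],"turn": 0},{"jaw": 0,"linear": [0,0,0],"turn": 0},{"jaw": 0,"linear": [0,0,0],"turn": 0},{"jaw": 0,"linear": [0,0,0],"turn": 0},{"jaw": 0,"linear": [0,0,0],"turn": 0}])

```text
t: 11.12
eef_pos: [0.4301, -0.0126, 0.0666]
ee_rot: [-179.9, -0.0, 105.7]
contact_force: [0.2, -0.4, -6.5]
finger_gap: 0.0657
gripper_force: 30.0
```

```bash
python3 - <<'E'
from h import *
for i in range(3):
    s=readout.get_state();print(s["eef_pos"].round(4),s["ee_rot"].round(2),s["contact_force"].round(2)); optics.snapshot("scene")
E
```

```text
[ 0.4301 -0.0126  0.0666] [-1.7988e+02 -2.0000e-02  1.0573e+02] [ 0.19 -0.43 -6.49]
[ 0.4301 -0.0127  0.0666] [-1.7986e+02 -2.0000e-02  1.0572e+02] [-0.03 -0.04 -6.24]
[ 0.4302 -0.0128  0.0666] [-1.7987e+02 -1.0000e-02  1.0572e+02] [ 0.3  -0.23 -6.24]
```

C is heavy, at about 6.3 N. I'll set it down in the roomier spot B left.

>>> drive_tool(plan=[{"jaw": 0,"linear": [-0.2,0.86,0],"turn": 0},{"jaw": 0,"linear": [-0.2,0.86,0],"turn": 0},{"jaw": 0,"linear": [-0.2,0.86,0],"turn": 0},{"jaw": 0,"linear": [-0.2,0.86,0],"turn": 0},{"jaw": 0,"linear": [-0.1,0.86,0],"turn": 0},{"jaw": 0,"linear": [0,0,0],"turn": 0.78},{"jaw": 0,"linear": [0,0,0],"turn": 0.78},{"jaw": 0,"linear": [0,0,0],"turn": 0.78},{"jaw": 0,"linear": [0,0,0.5],"turn": 0.78},{"jaw": 0,"linear": [0,0,0.8],"turn": 0},{"jaw": 0,"linear": [0,0,0.5],"turn": 0},{"jaw": 0,"linear": [0,0,0.4],"turn": 0}])

```text
t: 12.27
eef_pos: [0.5395, -0.0052, 0.0106]
ee_rot: [-179.8, 0.0, 90.1]
contact_force: [-0.0, -0.6, -6.5]
finger_gap: 0.0657
gripper_force: 30.0
```

>>> drive_tool(plan=[{"jaw": 0,"linear": [0,0,0.15],"turn": 0},{"jaw": 0,"linear": [0,0,0.13],"turn": 0},{"jaw": 0,"linear": [0,0,0],"turn": 0},{"jaw": 0,"linear": [0,0,0],"turn": 0},{"jaw": 0,"linear": [0,0,0],"turn": 0}])

```text
t: 12.68
eef_pos: [0.5413, -0.0054, 0.0061]
ee_rot: [179.9, -0.0, 90.1]
contact_force: [0.7, -0.9, -2.4]
finger_gap: 0.0656
gripper_force: 30.0
```

>>> drive_tool(plan=[{"jaw": 0,"linear": [0,0,0.05],"turn": 0},{"jaw": 0,"linear": [0,0,0],"turn": 0},{"jaw": 1,"linear": [0,0,0],"turn": 0},{"jaw": 1,"linear": [0,0,0],"turn": 0},{"jaw": 1,"linear": [0,0,0],"turn": 0},{"jaw": 1,"linear": [0,0,-0.5],"turn": 0},{"jaw": 1,"linear": [0,0,-1],"turn": 0},{"jaw": 1,"linear": [0,0,-1],"turn": 0},{"jaw": 1,"linear": [0,0,-1],"turn": 0},{"jaw": 1,"linear": [0,0,-1],"turn": 0},{"jaw": 1,"linear": [0.4,1,0],"turn": 0},{"jaw": 1,"linear": [0.4,1,0],"turn": 0}])

```text
t: 13.68
eef_pos: [0.592, 0.0146, 0.1202]
ee_rot: [179.8, -0.1, 90.0]
contact_force: [0.7, 0.7, -0.2]
finger_gap: 0.0882
gripper_force: 0.0
```

>>> drive_tool(plan=[{"jaw": 1,"linear": [0.4,1,0],"turn": 0},{"jaw": 1,"linear": [0.25,1,0],"turn": 0},{"jaw": 1,"linear": [0,1,0],"turn": 0},{"jaw": 1,"linear": [0,0.22,0],"turn": -0.25},{"jaw": 1,"linear": [0,0,0],"turn": 0},{"jaw": 1,"linear": [0,0,0],"turn": 0}])

```text
t: 14.18
eef_pos: [0.6703, 0.0306, 0.117]
ee_rot: [-179.9, 0.0, 91.3]
contact_force: [-0.3, 0.2, 0.0]
finger_gap: 0.0876
gripper_force: 0.0
```

```bash
python3 - <<'E'
from h import *
c=optics.camera_model("wrist");w=optics.snapshot("wrist")
s=readout.get_state();print(s["t"],s["eef_pos"].round(4),s["ee_rot"].round(2))
b=optics.snapshot("top");ct=optics.camera_model("top")
for im,cc in((w,c),(b,ct)):
  m=cv2.inRange(cv2.cvtColor(im,cv2.COLOR_RGB2HSV),(88,120,50),(102,255,255))
  for r in rects(m,cc,.026,100):print(r)
cv2.imwrite("pics/top2.png",b[...,::-1]); cv2.imwrite("pics/w2.png",w[...,::-1])
E
```

```text
14.2333 [0.6698 0.0307 0.117 ] [-1.7993e+02  1.0000e-02  9.1310e+01]
(array([105., 202.]), ((544.5429077148438, 8.013809204101562), (111.10678100585938, 73.44628143310547), 89.75337982177734))
(array([260., 187.]), ((674.0420532226562, 31.929332733154297), (65.3625259399414, 127.89971160888672), 1.7813993692398071))
(array([392., 226.]), ((527.4098510742188, -291.13409423828125), (63.38984680175781, 126.48250579833984), 4.041104793548584))
(array([263., 174.]), ((671.4853515625, 82.57787322998047), (62.61924743652344, 20.566511154174805), 1.0524488687515259))
```

>>> drive_tool(plan=[{"jaw": 1,"linear": [0,0.15,1],"turn": 0},{"jaw": 1,"linear": [0,0,1],"turn": 0},{"jaw": 1,"linear": [0,0,1],"turn": 0},{"jaw": 1,"linear": [0,0,1],"turn": 0},{"jaw": 1,"linear": [0,0,0.45],"turn": 0},{"jaw": 1,"linear": [0,0,0],"turn": 0},{"jaw": 0,"linear": [0,0,0],"turn": 0},{"jaw": 0,"linear": [0,0,0],"turn": 0},{"jaw": 0,"linear": [0,0,0],"turn": 0},{"jaw": 0,"linear": [0,0,0],"turn": 0},{"jaw": 0,"linear": [0,0,0],"turn": 0}])

```text
t: 15.2
eef_pos: [0.6759, 0.0314, 0.0073]
ee_rot: [179.9, -0.0, 91.4]
contact_force: [-0.4, -0.4, 6.8]
finger_gap: 0.0659
gripper_force: 30.0
```

>>> drive_tool(plan=[{"jaw": 0,"linear": [0,0,-0.5],"turn": 0},{"jaw": 0,"linear": [0,0,-1],"turn": 0},{"jaw": 0,"linear": [0,0,-1],"turn": 0},{"jaw": 0,"linear": [0,0,-0.5],"turn": 0},{"jaw": 0,"linear": [0,0,0],"turn": 0},{"jaw": 0,"linear": [0,0,0],"turn": 0},{"jaw": 0,"linear": [0,0,0],"turn": 0}])

```text
t: 15.78
eef_pos: [0.6739, 0.0316, 0.0794]
ee_rot: [-179.9, -0.0, 91.4]
contact_force: [-0.3, 0.1, -1.7]
finger_gap: 0.0656
gripper_force: 30.0
```

A is light, so it goes into the near tray slot.

>>> drive_tool(plan=[{"jaw": 0,"linear": [-0.6,-0.5,0],"turn": 0},{"jaw": 0,"linear": [-1,-0.9,0],"turn": 0},{"jaw": 0,"linear": [-1,-0.9,0],"turn": 0},{"jaw": 0,"linear": [-1,-0.9,0],"turn": 0},{"jaw": 0,"linear": [-1,-0.9,0],"turn": 0},{"jaw": 0,"linear": [-1,-0.9,0],"turn": 0},{"jaw": 0,"linear": [-1,-0.9,0],"turn": 0},{"jaw": 0,"linear": [-1,-0.9,0],"turn": 0},{"jaw": 0,"linear": [-1,-0.9,0],"turn": 0},{"jaw": 0,"linear": [-1,-0.9,0],"turn": 0},{"jaw": 0,"linear": [-1,-0.9,0],"turn": 0},{"jaw": 0,"linear": [-1,-0.9,0],"turn": 0}])

```text
t: 16.78
eef_pos: [0.4197, -0.2652, 0.0794]
ee_rot: [-179.9, -0.0, 91.4]
contact_force: [0.4, -0.4, -1.3]
finger_gap: 0.0661
gripper_force: 30.0
```

>>> drive_tool(plan=[{"jaw": 0,"linear": [-0.6,-0.5,0],"turn": 0},{"jaw": 0,"linear": [-0.44,-0.2,0],"turn": 0},{"jaw": 0,"linear": [0,0,0],"turn": -0.44},{"jaw": 0,"linear": [0,0,0],"turn": 0},{"jaw": 0,"linear": [0,0,0.5],"turn": 0},{"jaw": 0,"linear": [0,0,0.8],"turn": 0},{"jaw": 0,"linear": [0,0,0.7],"turn": 0},{"jaw": 0,"linear": [0,0,0.4],"turn": 0},{"jaw": 0,"linear": [0,0,0.2],"turn": 0},{"jaw": 0,"linear": [0,0,0],"turn": 0}])

```text
t: 17.62
eef_pos: [0.4043, -0.2904, 0.0144]
ee_rot: [-179.9, -0.1, 93.6]
contact_force: [-0.4, 0.5, -1.5]
finger_gap: 0.0659
gripper_force: 30.0
```

>>> drive_tool(plan=[{"jaw": 0,"linear": [0,0,0.18],"turn": 0},{"jaw": 0,"linear": [0,0,0.05],"turn": 0},{"jaw": 0,"linear": [0,0,0],"turn": 0},{"jaw": 0,"linear": [0,0,0],"turn": 0},{"jaw": 0.87,"linear": [0,0,0],"turn": 0},{"jaw": 0.87,"linear": [0,0,0],"turn": 0},{"jaw": 0.87,"linear": [0,0,0],"turn": 0},{"jaw": 0.87,"linear": [0,0,-0.5],"turn": 0},{"jaw": 0.87,"linear": [0,0,-1],"turn": 0},{"jaw": 1,"linear": [0,0,-1],"turn": 0},{"jaw": 1,"linear": [0,0,-1],"turn": 0},{"jaw": 1,"linear": [0,0,-1],"turn": 0}])

```text
t: 18.62
eef_pos: [0.4047, -0.2911, 0.1236]
ee_rot: [-180.0, -0.0, 93.5]
contact_force: [1.1, -0.4, -0.1]
finger_gap: 0.0878
gripper_force: 0.0
```

>>> drive_tool(plan=[{"jaw": 1,"linear": [0.9,0.6,0],"turn": 0},{"jaw": 1,"linear": [0.9,0.6,0],"turn": 0},{"jaw": 1,"linear": [0.9,0.6,0],"turn": 0},{"jaw": 1,"linear": [0.9,0.6,0],"turn": 0},{"jaw": 1,"linear": [0.9,0.6,0],"turn": 0},{"jaw": 1,"linear": [0.9,0.6,0],"turn": 0},{"jaw": 1,"linear": [0.9,0.6,0],"turn": 0},{"jaw": 1,"linear": [0.9,0.6,0],"turn": 0},{"jaw": 1,"linear": [0.9,0.6,0],"turn": 0},{"jaw": 1,"linear": [0.6,0.6,0],"turn": 0},{"jaw": 1,"linear": [0,0,0],"turn": 0.72},{"jaw": 1,"linear": [0,0,0],"turn": 0}])

```text
t: 19.62
eef_pos: [0.5419, -0.0632, 0.1223]
ee_rot: [180.0, -0.0, 90.0]
contact_force: [-0.2, -0.4, -0.2]
finger_gap: 0.0877
gripper_force: 0.0
```

```bash
python3 - <<'E'
from h import *
c=optics.camera_model("wrist");w=optics.snapshot("wrist")
s=readout.get_state();print(s["t"],s["eef_pos"].round(4),s["ee_rot"].round(2))
b=optics.snapshot("top");ct=optics.camera_model("top")
for im,cc in((w,c),(b,ct)):
  m=cv2.inRange(cv2.cvtColor(im,cv2.COLOR_RGB2HSV),(88,120,50),(102,255,255))
  for r in rects(m,cc,.026,100):
    print(r, cv2.boxPoints(r[1]).round(0).tolist())
cv2.imwrite("pics/top3.png",b[...,::-1])
cv2.imwrite("pics/mix.png",cv2.hconcat([cv2.resize(w[...,::-1],(400,300)),cv2.resize(b[120:312,120:376,::-1],(400,300),interpolation=cv2.INTER_CUBIC)]))
# stand right edge
p=plane([(212,227),(208.8,255.4)],ct,.006);print(p)
E
```

```text
19.6667 [ 0.5411 -0.0645  0.1223] [-1.7998e+02  2.0000e-02  9.0060e+01]
(array([234., 342.]), ((523.2047119140625, -217.7954864501953), (60.607147216796875, 19.11896514892578), 3.6436076164245605)) [[492.0, -210.0], [494.0, -229.0], [554.0, -225.0], [553.0, -206.0]]
(array([140., 345.]), ((425.2530517578125, -219.015625), (33.98841857910156, 20.488943099975586), 1.2201995849609375)) [[408.0, -209.0], [408.0, -230.0], [442.0, -229.0], [442.0, -208.0]]
(array([253., 117.]), ((540.097412109375, -4.110321044921875), (127.78836059570312, 65.38008880615234), 89.74884796142578)) [[507.0, -68.0], [573.0, -68.0], [573.0, 60.0], [508.0, 60.0]]
(array([394., 268.]), ((407.1440124511719, -296.8782958984375), (62.58198928833008, 118.43392944335938), 3.595073938369751)) [[372.0, -240.0], [380.0, -358.0], [442.0, -354.0], [435.0, -236.0]]
(array([393., 226.]), ((527.5785522460938, -293.4261474609375), (63.794429779052734, 121.76797485351562), 1.0226924419403076)) [[495.0, -233.0], [497.0, -355.0], [561.0, -354.0], [558.0, -232.0]]
(array([300., 220.]), ((541.5059814453125, -23.603843688964844), (60.75369644165039, 72.91873931884766), 1.0840561389923096)) [[510.0, 12.0], [512.0, -61.0], [573.0, -59.0], [571.0, 13.0]]
[[0.51608313 0.23014935]
 [0.43350794 0.23668739]]
```

View pics/mix.png

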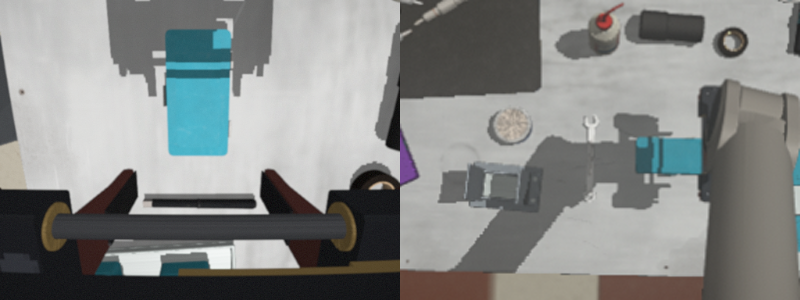

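The view shows C lying square at about (0.541,-0.004), with its near end just under the jaws. I'll grip that end and swing it up over its far bottom edge.

>>> drive_tool(plan=[{"jaw": 1,"linear": [0.1,0,1],"turn": 0},{"jaw": 1,"linear": [0,0,1],"turn": 0},{"jaw": 1,"linear": [0,0,1],"turn": 0},{"jaw": 1,"linear": [0,0,1],"turn": 0},{"jaw": 1,"linear": [0,0,0.65],"turn": 0},{"jaw": 1,"linear": [0,0,0],"turn": 0},{"jaw": 0,"linear": [0,0,0],"turn": 0},{"jaw": 0,"linear": [0,0,0],"turn": 0},{"jaw": 0,"linear": [0,0,0],"turn": 0},{"jaw": 0,"linear": [0,0,0],"turn": 0},{"jaw": 0,"linear": [0,0,0],"turn": 0}])

```text
t: 20.63
eef_pos: [0.5419, -0.0625, 0.0074]
ee_rot: [179.9, 0.0, 90.0]
contact_force: [-1.5, -0.6, 6.9]
finger_gap: 0.0654
gripper_force: 30.0
```

>>> drive_tool(plan=[{"jaw": 0,"linear": [0.1,0,-0.4],"turn": 0},{"jaw": 0,"linear": [0.1,0,-0.4],"turn": 0},{"jaw": 0,"linear": [0.18,0,-0.4],"turn": 0},{"jaw": 0,"linear": [0.18,0,-0.4],"turn": 0},{"jaw": 0,"linear": [0,0,0],"turn": 0},{"jaw": 0,"linear": [0,0,0],"turn": 0}])

```text
t: 21.13
eef_pos: [0.5423, -0.0472, 0.0472]
ee_rot: [179.9, -0.0, 90.0]
contact_force: [0.6, 0.6, -2.7]
finger_gap: 0.0659
gripper_force: 30.0
```

```bash
python3 - <<'E'
from h import *
s=readout.get_state();print(s["t"],s["eef_pos"].round(4),s["ee_rot"].round(2),s["contact_force"].round(2),s["torque"].round(2))
b=optics.snapshot("scene")[130:290,190:390]
cv2.imwrite("pics/s4.png",cv2.resize(b[...,::-1],None,fx=3,fy=3))
E
```

```text
21.1333 [ 0.5423 -0.0472  0.0472] [ 1.7985e+02 -4.0000e-02  9.0020e+01] [ 0.56  0.58 -2.66] [ 0.21 -0.26 -0.12]
```

View pics/s4.png

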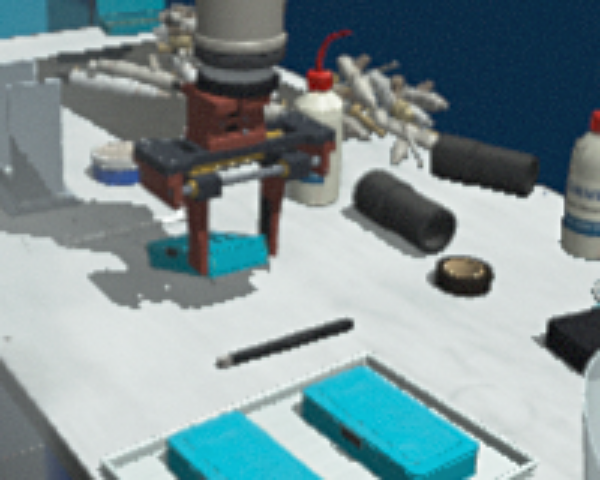

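The case tilts as planned. The far end rests on the bench and the gripper carries about half the weight, so I'll continue the arc.

>>> drive_tool(plan=[{"jaw": 0,"linear": [0.24,0,-0.36],"turn": 0},{"jaw": 0,"linear": [0.24,0,-0.36],"turn": 0},{"jaw": 0,"linear": [0.3,0,-0.31],"turn": 0},{"jaw": 0,"linear": [0.3,0,-0.31],"turn": 0},{"jaw": 0,"linear": [0.35,0,-0.25],"turn": 0},{"jaw": 0,"linear": [0.35,0,-0.25],"turn": 0},{"jaw": 0,"linear": [0.39,0,-0.19],"turn": 0},{"jaw": 0,"linear": [0.39,0,-0.19],"turn": 0},{"jaw": 0,"linear": [0,0,0],"turn": 0},{"jaw": 0,"linear": [0,0,0],"turn": 0}])

```text
t: 22.02
eef_pos: [0.5413, 0.0167, 0.1018]
ee_rot: [180.0, -0.0, 90.1]
contact_force: [-0.1, -0.1, -6.3]
finger_gap: 0.0653
gripper_force: 30.0
```

>>> drive_tool(plan=[{"jaw": 0,"linear": [0.41,0,-0.12],"turn": 0},{"jaw": 0,"linear": [0.41,0,-0.12],"turn": 0},{"jaw": 0,"linear": [0.43,0,-0.05],"turn": 0},{"jaw": 0,"linear": [0.43,0,-0.05],"turn": 0},{"jaw": 0,"linear": [0,0,0],"turn": 0},{"jaw": 0,"linear": [0,0,0],"turn": 0}])

```text
t: 22.52
eef_pos: [0.5413, 0.059, 0.1101]
ee_rot: [-180.0, -0.0, 90.1]
contact_force: [-0.6, -0.3, -6.3]
finger_gap: 0.0658
gripper_force: 30.0
```

```bash
python3 - <<'E'
from h import *
s=readout.get_state();print(s["t"],s["eef_pos"].round(4),s["ee_rot"].round(2),s["contact_force"].round(2),s["torque"].round(2))
b=optics.snapshot("scene")[100:260,160:360]
cv2.imwrite("pics/s5.png",cv2.resize(b[...,::-1],None,fx=3,fy=3))
E
```

```text
22.5167 [0.5413 0.059  0.1101] [-1.7999e+02 -1.0000e-02  9.0090e+01] [-0.59 -0.29 -6.29] [-0.4   0.06 -0.02]
```

View pics/s5.png

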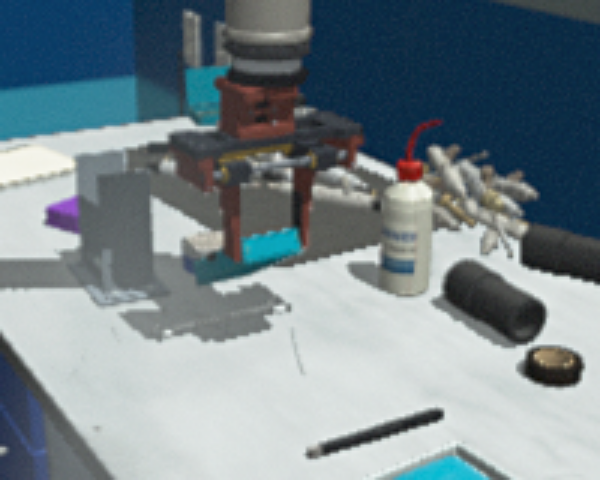

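The case stopped pivoting and now hangs at about 30°, because pad friction is holding it. I'll push its free end against the outer face of the stand's fixed cheek to turn it down further, after raising it and lining it up with the cheek.

>>> drive_tool(plan=[{"jaw": 0,"linear": [0,-0.6,-0.4],"turn": 0},{"jaw": 0,"linear": [0,-0.6,-0.4],"turn": 0},{"jaw": 0,"linear": [0,-0.6,-0.4],"turn": 0},{"jaw": 0,"linear": [0,-0.6,-0.4],"turn": 0},{"jaw": 0,"linear": [0.5,-0.6,-0.4],"turn": 0},{"jaw": 0,"linear": [0.5,0,0],"turn": 0.9},{"jaw": 0,"linear": [0.5,0,0],"turn": 0},{"jaw": 0,"linear": [0.5,0,0],"turn": 0},{"jaw": 0,"linear": [0,0,0],"turn": 0},{"jaw": 0,"linear": [0,0,0],"turn": 0}])

```text
t: 23.4
eef_pos: [0.4686, 0.1082, 0.1598]
ee_rot: [-180.0, 0.0, 85.6]
contact_force: [0.8, 0.3, -5.9]
finger_gap: 0.0661
gripper_force: 30.0
```

```bash
python3 - <<'E'
from h import *
s=readout.get_state();print(s["t"],s["eef_pos"].round(4),s["ee_rot"].round(2),s["contact_force"].round(2),s["torque"].round(2))
w=optics.snapshot("wrist");c=optics.camera_model("wrist");np.save("cw.npy",c)
b=optics.snapshot("scene")[90:250,140:340];cv2.imwrite("pics/w5.png",w[...,::-1])
cv2.imwrite("pics/m6.png",cv2.hconcat([cv2.resize(w[...,::-1],(400,300)),cv2.resize(b[...,::-1],(375,300))]))
E
```

```text
23.4 [0.4686 0.1082 0.1598] [-1.7998e+02  4.0000e-02  8.5620e+01] [ 0.82  0.32 -5.87] [-0.29  0.1   0.03]
```

View pics/m6.png

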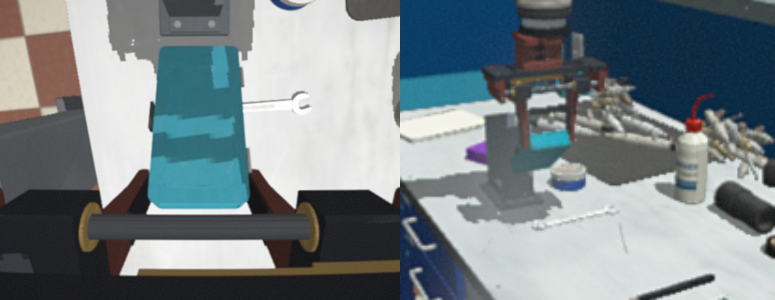

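The wrist view shows the case end heading squarely for the near cheek. I'll push slowly in tool +x and watch the force.

>>> drive_tool(plan=[{"jaw": 0,"linear": [0.35,0,0],"turn": 0},{"jaw": 0,"linear": [0.35,0,0],"turn": 0},{"jaw": 0,"linear": [0.35,0,0],"turn": 0},{"jaw": 0,"linear": [0.35,0,0],"turn": 0},{"jaw": 0,"linear": [0.35,0,0],"turn": 0},{"jaw": 0,"linear": [0.35,0,0],"turn": 0},{"jaw": 0,"linear": [0,0,0],"turn": 0}])

```text
t: 24.08
eef_pos: [0.4726, 0.1618, 0.1601]
ee_rot: [180.0, 0.0, 85.6]
contact_force: [0.4, -0.5, -6.6]
finger_gap: 0.0658
gripper_force: 30.0
```

>>> drive_tool(plan=[{"jaw": 0,"linear": [0.3,0,0],"turn": 0},{"jaw": 0,"linear": [0.3,0,0],"turn": 0},{"jaw": 0,"linear": [0.3,0,0],"turn": 0},{"jaw": 0,"linear": [0.3,0,0],"turn": 0},{"jaw": 0,"linear": [0,0,0],"turn": 0}])

```text
t: 24.5
eef_pos: [0.4749, 0.1922, 0.1601]
ee_rot: [180.0, -0.1, 85.6]
contact_force: [-0.2, -0.2, -6.0]
finger_gap: 0.0658
gripper_force: 30.0
```

```bash
python3 - <<'E'
from h import *
s=readout.get_state();print(s["t"],s["eef_pos"].round(4),s["contact_force"].round(2),s["torque"].round(2))
w=optics.snapshot("wrist");cv2.imwrite("pics/w7.png",w[...,::-1])
m=cv2.inRange(cv2.cvtColor(w,cv2.COLOR_RGB2HSV),(88,100,30),(102,255,255))
k=cv2.findContours(m,cv2.RETR_EXTERNAL,cv2.CHAIN_APPROX_NONE)[0]
for q in k:
  if cv2.contourArea(q)>500: print(cv2.boundingRect(q))
E
```

```text
24.5 [0.4749 0.1922 0.1601] [-0.16 -0.23 -6.  ] [-0.34  0.05  0.  ]
(189, 118, 132, 157)
```

```bash
cat >> h.py <<'E'
def tilt(name="w"):
    """far/near edge of the held case in the wrist view -> edge width px -> depth; returns edge points in world"""
    s=readout.get_state(); c=optics.camera_model("wrist"); w=optics.snapshot("wrist")
    cv2.imwrite("pics/%s.png"%name,w[...,::-1])
    m=cv2.inRange(cv2.cvtColor(w,cv2.COLOR_RGB2HSV),(88,100,30),(102,255,255)); return s,c,m
E
python3 - <<'E'
from h import *
f=192/np.tan(np.radians(63.169/2))
for n in("w5","w7"):
  w=cv2.imread(f"pics/{n}.png"); m=cv2.inRange(cv2.cvtColor(w,cv2.COLOR_BGR2HSV),(88,100,30),(102,255,255))
  print(n,[(r,np.flatnonzero(m[r])[[0,-1]].tolist()) for r in range(50,290,12) if m[r].any()])
c=optics.camera_model("wrist")
for r in (118,130,262,275):
  o,d=ray([(256,r)],c); d=d[0]; print(r,"at y=.2533:",(o+d*(.2533-o[1])/d[1]).round(3),"cam",o.round(3),d.round(3))
E
```

```text
w5 [(62, [206, 302]), (74, [204, 304]), (86, [203, 305]), (98, [202, 307]), (110, [201, 307]), (122, [200, 308]), (134, [198, 308]), (146, [197, 309]), (158, [196, 310]), (170, [196, 311]), (182, [196, 312]), (194, [195, 314]), (206, [194, 315]), (218, [192, 316]), (230, [189, 319]), (242, [188, 320]), (254, [189, 319]), (266, [207, 301])]
w7 [(122, [213, 295]), (134, [211, 297]), (146, [209, 300]), (158, [207, 301]), (170, [203, 303]), (182, [201, 305]), (194, [200, 307]), (206, [199, 310]), (218, [196, 313]), (230, [192, 511]), (242, [190, 318]), (254, [189, 319]), (266, [194, 314])]
118 at y=.2533: [0.481 0.253 0.038] cam [0.48  0.26  0.322] [ 0.004 -0.024 -1.026]
130 at y=.2533: [0.48  0.253 0.212] cam [0.48  0.26  0.322] [ 1.000e-03 -6.100e-02 -1.017e+00]
262 at y=.2533: [0.479 0.253 0.309] cam [0.48  0.26  0.322] [-0.03  -0.471 -0.912]
275 at y=.2533: [0.479 0.253 0.311] cam [0.48  0.26  0.322] [-0.033 -0.511 -0.901]
```

The estimate puts the tilt at about 60°, with the far end resting on the cheek at y=0.254 as planned. I'll keep pushing.

>>> drive_tool(plan=[{"jaw": 0,"linear": [0.3,0,0],"turn": 0},{"jaw": 0,"linear": [0.3,0,0],"turn": 0},{"jaw": 0,"linear": [0.3,0,0],"turn": 0},{"jaw": 0,"linear": [0.3,0,0],"turn": 0},{"jaw": 0,"linear": [0.3,0,0],"turn": 0},{"jaw": 0,"linear": [0.3,0,0],"turn": 0},{"jaw": 0,"linear": [0,0,0],"turn": 0}])

```text
t: 25.13
eef_pos: [0.4784, 0.2371, 0.1601]
ee_rot: [180.0, -0.1, 85.6]
contact_force: [-0.1, -1.6, -6.9]
finger_gap: 0.0658
gripper_force: 30.0
```

```bash
python3 - <<'E'
from h import *
s,c,m=tilt("w8");print(s["t"],s["eef_pos"].round(4),s["contact_force"].round(2),s["torque"].round(2))
print([(r,np.flatnonzero(m[r])[[0,-1]].tolist()) for r in range(100,290,8) if m[r].any()])
print(ray([(256,r) for r in range(100,290,20)],c)[1].round(3)[:,1:].tolist(),c["world_from_camera"][:3,3])
E
```

```text
25.1333 [0.4784 0.2371 0.1601] [-0.07 -1.59 -6.91] [-0.49  0.02 -0.01]
[(172, [287, 291]), (180, [291, 294]), (188, [295, 296]), (196, [296, 298]), (204, [205, 301]), (212, [202, 304]), (220, [202, 306]), (228, [199, 310]), (236, [194, 315]), (244, [191, 317]), (252, [190, 319]), (260, [190, 318]), (268, [193, 315])]
[[0.032, -1.04], [-0.03, -1.024], [-0.092, -1.009], [-0.154, -0.993], [-0.216, -0.977], [-0.278, -0.961], [-0.34, -0.945], [-0.402, -0.929], [-0.464, -0.913], [-0.527, -0.897]] [0.48317419 0.30550518 0.32234684]
```

>>> drive_tool(plan=[{"jaw": 0,"linear": [-0.3,0,0],"turn": 0},{"jaw": 0,"linear": [-0.6,0.2,0],"turn": 0},{"jaw": 0,"linear": [-0.8,0.3,0],"turn": 0},{"jaw": 0,"linear": [-0.8,0.4,0],"turn": 0},{"jaw": 0,"linear": [-0.8,0.4,0],"turn": 0},{"jaw": 0,"linear": [-0.8,0.4,0],"turn": 0},{"jaw": 0,"linear": [-0.8,0.4,0],"turn": 0},{"jaw": 0,"linear": [-0.8,0.4,0],"turn": 0},{"jaw": 0,"linear": [-0.8,0.3,0],"turn": 0},{"jaw": 0,"linear": [-0.4,0.1,0],"turn": 0},{"jaw": 0,"linear": [0,0,0.5],"turn": 0},{"jaw": 0,"linear": [0,0,0.6],"turn": 0}])

```text
t: 26.18
eef_pos: [0.5379, 0.0562, 0.1335]
ee_rot: [179.8, -0.1, 85.3]
contact_force: [-0.3, 0.8, -5.4]
finger_gap: 0.0656
gripper_force: 30.0
```

>>> drive_tool(plan=[{"jaw": 0,"linear": [0,0,0.4],"turn": 0},{"jaw": 0,"linear": [0,0,0.25],"turn": 0},{"jaw": 0,"linear": [0,0,0.15],"turn": 0},{"jaw": 0,"linear": [0,0,0],"turn": 0},{"jaw": 0,"linear": [0,0,0],"turn": 0}])

```text
t: 26.6
eef_pos: [0.5372, 0.0574, 0.1129]
ee_rot: [180.0, -0.0, 85.5]
contact_force: [0.0, 1.2, -5.5]
finger_gap: 0.0657
gripper_force: 30.0
```

```bash
python3 - <<'E'
from h import *
s,c,m=tilt("w9");print(s["t"],s["eef_pos"].round(4),s["contact_force"].round(2),s["torque"].round(2))
print([(r,np.flatnonzero(m[r])[[0,-1]].tolist()) for r in range(100,290,8) if m[r].any()])
b=optics.snapshot("scene");cv2.imwrite("pics/s9.png",b[...,::-1])
m=cv2.inRange(cv2.cvtColor(b,cv2.COLOR_RGB2HSV),(88,100,30),(102,255,255)); m[:140]=0
for q in cv2.findContours(m,cv2.RETR_EXTERNAL,cv2.CHAIN_APPROX_NONE)[0]:
  if cv2.contourArea(q)>60: print(cv2.boundingRect(q),cv2.contourArea(q),cv2.approxPolyDP(q,3,True).reshape(-1,2).tolist())
E
```

```text
26.6 [0.5372 0.0574 0.1129] [ 0.04  1.23 -5.46] [-0.02  0.06 -0.07]
[(100, [500, 511]), (108, [500, 510]), (116, [503, 507]), (124, [511, 511]), (172, [216, 291]), (180, [214, 295]), (188, [212, 296]), (196, [209, 299]), (204, [205, 301]), (212, [202, 304]), (220, [201, 307]), (228, [199, 310]), (236, [194, 314]), (244, [192, 317]), (252, [190, 319]), (260, [190, 319]), (268, [193, 315])]
(246, 267, 60, 52) 1688.0 [[246, 276], [246, 285], [280, 318], [303, 307], [304, 295], [270, 267]]
(291, 252, 59, 46) 1427.0 [[291, 259], [291, 269], [326, 296], [347, 288], [349, 278], [314, 253]]
(236, 175, 26, 44) 850.0 [[258, 175], [239, 178], [239, 218], [257, 214], [261, 183]]
(66, 140, 140, 94) 5165.5 [[74, 232], [100, 221], [121, 222], [127, 230], [136, 228], [129, 175], [116, 152], [205, 140], [66, 140], [72, 158], [74, 197], [69, 208]]
```

The case is now within a few degrees of upright and just above the bench. I'll set it down.

>>> drive_tool(plan=[{"jaw": 0,"linear": [0,0,0.12],"turn": 0},{"jaw": 0,"linear": [0,0,0.08],"turn": 0},{"jaw": 0,"linear": [0,0,0],"turn": 0},{"jaw": 0,"linear": [0,0,0],"turn": 0}])

```text
t: 27.03
eef_pos: [0.5387, 0.0576, 0.1104]
ee_rot: [179.8, -0.1, 85.5]
contact_force: [-5.7, 1.1, 16.6]
finger_gap: 0.0658
gripper_force: 30.0
```

>>> drive_tool(plan=[{"jaw": 0,"linear": [0,0,0.08],"turn": 0},{"jaw": 0,"linear": [0,0,0],"turn": 0},{"jaw": 0,"linear": [0,0,0],"turn": 0}])

```text
t: 27.28
eef_pos: [0.5396, 0.0578, 0.11]
ee_rot: [179.7, -0.2, 85.4]
contact_force: [-8.6, 1.2, 30.2]
finger_gap: 0.0657
gripper_force: 30.0
```

>>> drive_tool(plan=[{"jaw": 0,"linear": [0,0,-0.14],"turn": 0},{"jaw": 0,"linear": [0,0,0],"turn": 0},{"jaw": 0,"linear": [0,0,0],"turn": 0}])

```text
t: 27.53
eef_pos: [0.5382, 0.0574, 0.1103]
ee_rot: [179.9, -0.1, 85.5]
contact_force: [-2.6, -0.8, 8.3]
finger_gap: 0.066
gripper_force: 29.9
```

```bash
python3 - <<'E'
from h import *
s,c,m=tilt("w10");print(s["t"],s["eef_pos"].round(4),s["contact_force"].round(2),s["torque"].round(2))
print([(r,np.flatnonzero(m[r])[[0,-1]].tolist()) for r in range(150,290,6) if m[r].any()])
b=optics.snapshot("scene");cv2.imwrite("pics/s10.png",b[...,::-1])
E
```

```text
27.5333 [0.5382 0.0574 0.1103] [-2.57 -0.79  8.29] [-0.05  0.42 -0.06]
[(174, [214, 290]), (180, [213, 293]), (186, [211, 295]), (192, [209, 296]), (198, [207, 298]), (204, [204, 300]), (210, [202, 302]), (216, [200, 305]), (222, [200, 308]), (228, [198, 310]), (234, [194, 314]), (240, [192, 316]), (246, [191, 318]), (252, [190, 319]), (258, [190, 319]), (264, [190, 318]), (270, [193, 315])]
```

>>> drive_tool(plan=[{"jaw": 0,"linear": [0,0,-0.06],"turn": 0},{"jaw": 0,"linear": [0,0,0],"turn": 0},{"jaw": 1,"linear": [0,0,0],"turn": 0},{"jaw": 1,"linear": [0,0,0],"turn": 0},{"jaw": 1,"linear": [0,0,0],"turn": 0},{"jaw": 1,"linear": [0,0,-0.5],"turn": 0},{"jaw": 1,"linear": [0,0,-0.8],"turn": 0},{"jaw": 1,"linear": [0,0,-0.8],"turn": 0},{"jaw": 1,"linear": [0,0,-0.6],"turn": 0},{"jaw": 1,"linear": [0,0,0],"turn": 0}])

```text
t: 28.47
eef_pos: [0.5391, 0.0573, 0.1811]
ee_rot: [179.7, -0.1, 85.4]
contact_force: [0.0, 0.0, -0.9]
finger_gap: 0.0878
gripper_force: 0.0
```

```bash
python3 - <<'E'
from h import *
s,c,m=tilt("w11");print(s["t"],s["eef_pos"].round(4),s["ee_rot"].round(1),s["joint_pos"].round(0),s["contact_force"].round(2))
m[:,450:]=0
print([(r,np.flatnonzero(m[r])[[0,-1]].tolist()) for r in range(120,330,8) if m[r].any()])
w=cv2.imread("pics/w11.png"); b=optics.snapshot("scene")[90:250,140:340,::-1]
cv2.imwrite("pics/m11.png",cv2.hconcat([cv2.resize(w,(400,300)),cv2.resize(b,(375,300))]))
E
```

```text
28.4667 [0.5391 0.0573 0.1811] [ 1.797e+02 -1.000e-01  8.540e+01] [-34.  18.  26. 111. -10.  52.  -7.] [ 0.02  0.05 -0.92]
[(120, [209, 289]), (128, [210, 287]), (136, [212, 286]), (144, [214, 285]), (152, [215, 283]), (160, [217, 282]), (168, [219, 281])]
```

View pics/m11.png

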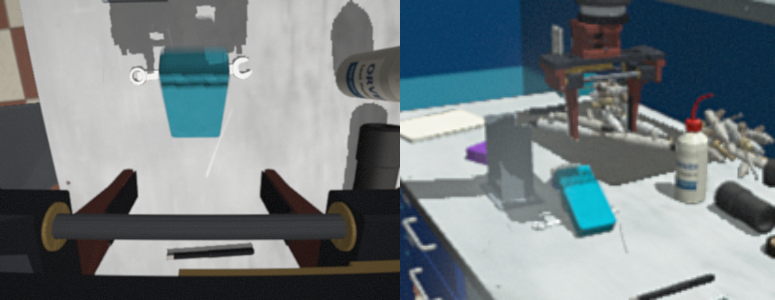

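The picture shows the case toppling after release: its top leans toward +y, over the spanner near px (185,75). It was left over-rotated, past vertical. I'll let it settle clear of the hand and then measure.

>>> drive_tool(plan=[{"jaw": 1,"linear": [-0.8,0,-0.3],"turn": 0},{"jaw": 1,"linear": [-1,0,0],"turn": 0},{"jaw": 1,"linear": [-1,0,0],"turn": 0},{"jaw": 1,"linear": [0,0,0],"turn": 0},{"jaw": 1,"linear": [0,0,0],"turn": 0},{"jaw": 1,"linear": [0,0,0],"turn": 0}])

```text
t: 29.07
eef_pos: [0.531, -0.012, 0.1847]
ee_rot: [-179.9, -0.0, 85.5]
contact_force: [0.4, 1.2, -0.0]
finger_gap: 0.0881
gripper_force: 0.0
```

```bash
python3 - <<'E'
from h import *
s,c,m=tilt("w12");print(s["t"],s["eef_pos"].round(4),s["ee_rot"].round(1))
b=optics.snapshot("top");ct=optics.camera_model("top");cv2.imwrite("pics/t12.png",b[...,::-1])
b2=optics.snapshot("scene");cv2.imwrite("pics/s12.png",b2[...,::-1])
mt=cv2.inRange(cv2.cvtColor(b,cv2.COLOR_RGB2HSV),(88,100,30),(102,255,255))
for n,mm,cc in(("w",m,c),("t",mt,ct)):
  for k in cv2.findContours(mm,cv2.RETR_EXTERNAL,cv2.CHAIN_APPROX_NONE)[0]:
    if cv2.contourArea(k)<150: continue
    p=plane(k.reshape(-1,2),cc,.026).astype(np.float32)*1000
    r=cv2.minAreaRect(p); print(n,cv2.boundingRect(k),np.round(r[0]),np.round(r[1]),round(r[2],1))
# spanner before/after: bright white mask diff on top view
a=cv2.imread("pics/top.png")[...,::-1]
d=cv2.absdiff(a,b).max(2)
print("spanner region diff rows/cols", [ (i, np.flatnonzero(d[i,225:262]>40).tolist()) for i in range(190,252,5)])
E
```

```text
29.0667 [ 0.531  -0.012   0.1847] [-179.9   -0.    85.5]
w (146, 340, 50, 14) [ 410. -217.] [20. 62.] 86.5
w (239, 333, 48, 10) [ 525. -212.] [13. 58.] 85.5
w (217, 0, 71, 75) [538. 124.] [66. 67.] 85.5
t (370, 256, 46, 25) [ 406. -292.] [ 66. 130.] 4.2
t (369, 215, 46, 23) [ 527. -291.] [ 64. 129.] 2.5
t (215, 205, 45, 26) [545. 157.] [127.  65.] 84.1
spanner region diff rows/cols [(190, []), (195, []), (200, [5, 6, 7, 8, 9, 10, 11, 14, 15, 16, 17, 18, 19, 20, 21, 22, 23, 24, 25, 26, 27, 28, 29, 30]), (205, [0, 1, 2, 3, 4, 5, 6, 7, 8, 9, 10, 11, 12, 13, 15, 16, 17, 18, 19, 20, 21, 22, 23, 24, 25, 26, 27, 28, 29, 30, 31, 36]), (210, [0, 1, 2, 3, 4, 5, 6, 7, 8, 9, 10, 11, 12, 13, 14, 15, 16, 17, 18, 19, 20, 21, 22, 23, 24, 25, 26, 27, 28, 29, 30, 31, 32, 33, 34]), (215, [0, 1, 2, 3, 4, 5, 6, 7, 8, 9, 10, 11, 12, 13, 14, 15, 16, 17, 18, 19, 20, 21, 22, 23, 24, 25, 26, 27, 28, 29, 30, 31, 32, 33, 36]), (220, [0, 1, 2, 3, 4, 5, 6, 7, 8, 9, 10, 11, 12, 13, 14, 15, 16, 17, 18, 19, 20, 21, 22, 23, 24, 25, 26, 27, 28, 29, 30, 31, 32, 33, 35, 36]), (225, [0, 1, 2, 3, 4, 5, 6, 7, 8, 9, 10, 11, 12, 13, 14, 15, 16, 17, 18, 19, 20, 21, 22, 23, 24, 25, 26, 27, 28, 29, 30, 31, 32, 33, 34]), (230, [0, 1, 2, 3, 4, 5, 6, 7, 8, 9, 10, 11, 12, 13, 14, 15, 16, 17, 18, 19, 20, 21, 22, 23, 24, 25, 26, 27, 28, 29, 30, 31, 32, 33]), (235, [0, 1, 2, 3, 4, 5, 6, 7, 8, 9, 10, 11, 12, 13, 14, 15, 16, 17, 18, 19, 24, 25, 26]), (240, [0, 1, 2, 3, 4, 5, 6, 7, 8, 9, 10, 11, 12, 13, 14, 15, 16, 17, 18, 19, 20, 23, 24, 25, 26]), (245, [3, 4, 5, 6, 7, 8, 9, 10, 11, 12, 13, 14, 15, 16, 17, 18, 19, 20, 21, 22, 23, 24, 25, 26, 27, 28]), (250, [0, 1, 2, 3, 4, 5, 6, 7, 8, 9, 10, 11, 12, 13, 14, 15, 16, 17, 18, 19, 20, 21, 22, 23, 24, 25, 26, 27])]
```

The case now lies lid-down at (0.545,0.157), propped across the spanner. I'll grip its -y end, clear of the spanner, and lift it straight off along the arc.

>>> drive_tool(plan=[{"jaw": 1,"linear": [0.9,0,0],"turn": 0.28},{"jaw": 1,"linear": [0.9,0,0],"turn": 0},{"jaw": 1,"linear": [0.9,0,0],"turn": 0},{"jaw": 1,"linear": [0.9,0,0.5],"turn": 0},{"jaw": 1,"linear": [0.9,0,1],"turn": 0},{"jaw": 1,"linear": [0,0,1],"turn": 0},{"jaw": 1,"linear": [0,0,1],"turn": 0},{"jaw": 1,"linear": [0,0,1],"turn": 0},{"jaw": 1,"linear": [0,0,1],"turn": 0},{"jaw": 1,"linear": [0,0,0.5],"turn": 0},{"jaw": 1,"linear": [0,0,0],"turn": 0},{"jaw": 1,"linear": [0,0,0],"turn": 0}])

```text
t: 30.22
eef_pos: [0.5424, 0.0996, 0.0356]
ee_rot: [-179.9, 0.0, 84.1]
contact_force: [0.5, -1.4, -0.2]
finger_gap: 0.0879
gripper_force: 0.0
```

```bash
python3 - <<'E'
from h import *
s,c,m=tilt("w13");print(s["t"],s["eef_pos"].round(4),s["ee_rot"].round(1))
for z in (.026,.033):
 for r in rects(m,c,z,1000): print(z,r,cv2.boxPoints(r[1]).round(0).tolist())
b=optics.snapshot("wrist"); print([(r,np.flatnonzero(m[r])[[0,-1]].tolist()) for r in range(0,300,20) if m[r].any()])
E
```

```text
30.2167 [0.5424 0.0996 0.0356] [-179.9    0.    84.1]
0.026 (array([244., 121.]), ((542.09375, 155.89697265625), (133.09567260742188, 68.2962417602539), 84.04061126708984)) [[501.0, 93.0], [569.0, 86.0], [583.0, 219.0], [515.0, 226.0]]
0.033 (array([244., 121.]), ((542.3823852539062, 156.3917236328125), (127.67059326171875, 65.51239776611328), 84.04058837890625)) [[503.0, 96.0], [568.0, 90.0], [582.0, 216.0], [516.0, 223.0]]
[(0, [194, 298]), (20, [179, 308]), (40, [180, 308]), (60, [180, 307]), (80, [181, 306]), (100, [182, 306]), (120, [182, 306]), (140, [183, 304]), (160, [185, 304]), (180, [185, 303]), (200, [186, 303]), (220, [186, 302]), (240, [188, 302])]
```

>>> drive_tool(plan=[{"jaw": 1,"linear": [0,-0.24,0.4],"turn": 0},{"jaw": 1,"linear": [0,0,0.5],"turn": 0},{"jaw": 1,"linear": [0,0,0.3],"turn": 0},{"jaw": 1,"linear": [0,0,0],"turn": 0},{"jaw": 0,"linear": [0,0,0],"turn": 0},{"jaw": 0,"linear": [0,0,0],"turn": 0},{"jaw": 0,"linear": [0,0,0],"turn": 0},{"jaw": 0,"linear": [0,0,0],"turn": 0},{"jaw": 0,"linear": [0,0,0],"turn": 0}])

```text
t: 31.07
eef_pos: [0.537, 0.0999, 0.006]
ee_rot: [180.0, -0.0, 84.1]
contact_force: [0.7, -0.2, 1.3]
finger_gap: 0.0659
gripper_force: 30.0
```

>>> drive_tool(plan=[{"jaw": 0,"linear": [0.05,0,-0.5],"turn": 0},{"jaw": 0,"linear": [0.1,0,-0.6],"turn": 0},{"jaw": 0,"linear": [0.1,0,-0.8],"turn": 0},{"jaw": 0,"linear": [0,0,-1],"turn": 0},{"jaw": 0,"linear": [0,0,-1],"turn": 0},{"jaw": 0,"linear": [0,0,-1],"turn": 0},{"jaw": 0,"linear": [0,0,-1],"turn": 0},{"jaw": 0,"linear": [0,0,0],"turn": 0},{"jaw": 0,"linear": [0,0,0],"turn": 0}])

```text
t: 31.82
eef_pos: [0.5373, 0.1063, 0.1539]
ee_rot: [179.9, -0.1, 84.1]
contact_force: [-0.1, 0.4, -6.5]
finger_gap: 0.0658
gripper_force: 30.0
```

```bash
cat >> h.py <<'E'
def prof(n):
    s,c,m=tilt(n); m[:,:150]=0; m[:,360:]=0
    print(s["t"],s["eef_pos"].round(4),s["ee_rot"].round(1),s["contact_force"].round(2))
    rows=[r for r in range(0,290) if (m[r]>0).sum()>30]
    f=192/np.tan(np.radians(c["vertical_fov"]/2))
    for r in list(range(rows[0],rows[-1],12)):
        u=np.flatnonzero(m[r])[[0,-1]]; o,d=ray([(u.mean(),r)],c); t=.066*f/(u[1]-u[0]+1)
        print(r,u.tolist(),(o+d[0]*t).round(3))
E
python3 -c "
from h import *
prof('w14')"
```

```text
31.8167 [0.5373 0.1063 0.1539] [ 1.799e+02 -1.000e-01  8.410e+01] [-0.11  0.35 -6.49]
0 [183, 324] [0.549 0.225 0.153]
12 [182, 325] [0.548 0.219 0.157]
24 [182, 325] [0.548 0.214 0.158]
36 [182, 325] [0.547 0.208 0.16 ]
48 [182, 325] [0.546 0.203 0.161]
60 [183, 325] [0.546 0.197 0.162]
72 [183, 325] [0.545 0.192 0.163]
84 [184, 325] [0.545 0.187 0.163]
96 [183, 324] [0.544 0.181 0.165]
108 [183, 324] [0.544 0.176 0.166]
120 [184, 324] [0.543 0.17  0.166]
132 [184, 324] [0.543 0.165 0.168]
144 [184, 324] [0.542 0.159 0.169]
156 [184, 324] [0.542 0.154 0.171]
168 [184, 323] [0.541 0.148 0.171]
180 [184, 323] [0.54  0.143 0.172]
192 [184, 323] [0.54  0.137 0.174]
204 [185, 323] [0.539 0.132 0.174]
216 [184, 323] [0.539 0.127 0.177]
228 [184, 324] [0.538 0.121 0.179]
240 [183, 325] [0.538 0.117 0.182]
252 [183, 325] [0.537 0.111 0.184]
264 [184, 324] [0.537 0.105 0.183]
```

The case is held nearly level, at about 8°, and gravity is almost enough to overcome the pad friction. A few brisk down-up reversals should ratchet the free end down.

>>> drive_tool(plan=[{"jaw": 0,"linear": [-0.5,0,-1],"turn": 0},{"jaw": 0,"linear": [-0.5,0,1],"turn": 0},{"jaw": 0,"linear": [-0.5,0,-1],"turn": 0},{"jaw": 0,"linear": [0,0,1],"turn": 0},{"jaw": 0,"linear": [0,0,-1],"turn": 0},{"jaw": 0,"linear": [0,0,1],"turn": 0},{"jaw": 0,"linear": [0,0,-1],"turn": 0},{"jaw": 0,"linear": [0,0,0],"turn": 0},{"jaw": 0,"linear": [0,0,0],"turn": 0}])

```text
t: 32.62
eef_pos: [0.5331, 0.0688, 0.177]
ee_rot: [-180.0, 0.0, 84.1]
contact_force: [1.0, 0.1, -6.2]
finger_gap: 0.066
gripper_force: 30.0
```

```bash
python3 -c "
from h import *
prof('w15')"
```

```text
32.6167 [0.5331 0.0688 0.177 ] [-180.     0.    84.1] [ 0.96  0.1  -6.16]
110 [236, 291] [ 0.55   0.136 -0.041]
122 [210, 298] [0.539 0.129 0.102]
134 [208, 300] [0.538 0.121 0.115]
146 [205, 302] [0.537 0.114 0.128]
158 [203, 304] [0.536 0.107 0.138]
170 [201, 307] [0.536 0.101 0.15 ]
182 [199, 309] [0.535 0.096 0.158]
194 [197, 311] [0.535 0.091 0.166]
206 [194, 313] [0.534 0.086 0.175]
218 [192, 316] [0.534 0.082 0.183]
230 [188, 320] [0.534 0.08  0.194]
242 [185, 323] [0.533 0.077 0.202]
254 [187, 321] [0.533 0.069 0.199]
266 [192, 316] [0.531 0.058 0.189]
```

The tilt is now about 62°. I'll do more of the same.

>>> drive_tool(plan=[{"jaw": 0,"linear": [0,0,1],"turn": 0},{"jaw": 0,"linear": [0,0,-1],"turn": 0},{"jaw": 0,"linear": [0,0,1],"turn": 0},{"jaw": 0,"linear": [0,0,-1],"turn": 0},{"jaw": 0,"linear": [0,0,1],"turn": 0},{"jaw": 0,"linear": [0,0,-1],"turn": 0},{"jaw": 0,"linear": [0,0,1],"turn": 0},{"jaw": 0,"linear": [0,0,-1],"turn": 0},{"jaw": 0,"linear": [0,0,0],"turn": 0},{"jaw": 0,"linear": [0,0,0],"turn": 0}])

```text
t: 33.5
eef_pos: [0.5338, 0.0689, 0.1779]
ee_rot: [179.9, -0.0, 84.1]
contact_force: [-0.0, 0.8, -6.7]
finger_gap: 0.0658
gripper_force: 30.0
```

```bash
python3 -c "
from h import *
prof('w16')"
```

```text
33.5 [0.5338 0.0689 0.1779] [179.9  -0.   84.1] [-0.04  0.77 -6.74]
127 [217, 291] [0.539 0.123 0.06 ]
139 [211, 296] [0.538 0.116 0.098]
151 [209, 299] [0.537 0.109 0.114]
163 [206, 302] [0.537 0.103 0.13 ]
175 [203, 305] [0.536 0.097 0.144]
187 [201, 307] [0.536 0.092 0.153]
199 [198, 310] [0.535 0.087 0.165]
211 [195, 313] [0.535 0.083 0.175]
223 [191, 318] [0.535 0.081 0.188]
235 [188, 321] [0.534 0.078 0.197]
247 [187, 322] [0.534 0.073 0.2  ]
259 [189, 319] [0.533 0.065 0.196]
271 [194, 314] [0.532 0.053 0.186]
```

The tilt is 69°. I'll finish with a gentle push against the cheek, stopping short of vertical this time.

>>> drive_tool(plan=[{"jaw": 0,"linear": [0.5,-0.4,0],"turn": -0.3},{"jaw": 0,"linear": [0.6,-0.5,0],"turn": 0},{"jaw": 0,"linear": [0.6,-0.5,0],"turn": 0},{"jaw": 0,"linear": [0.6,-0.5,0],"turn": 0},{"jaw": 0,"linear": [0.6,-0.5,0],"turn": 0},{"jaw": 0,"linear": [0.5,-0.4,0],"turn": 0},{"jaw": 0,"linear": [0.4,-0.1,0],"turn": 0},{"jaw": 0,"linear": [0.3,0,0],"turn": 0},{"jaw": 0,"linear": [0,0,0],"turn": 0}])

```text
t: 34.3
eef_pos: [0.4696, 0.1789, 0.178]
ee_rot: [180.0, -0.1, 85.7]
contact_force: [0.5, 0.7, -6.2]
finger_gap: 0.0658
gripper_force: 30.0
```

>>> drive_tool(plan=[{"jaw": 0,"linear": [0.3,0,0],"turn": 0},{"jaw": 0,"linear": [0.3,0,0],"turn": 0},{"jaw": 0,"linear": [0.3,0,0],"turn": 0},{"jaw": 0,"linear": [0.3,0,0],"turn": 0},{"jaw": 0,"linear": [0.3,0,0],"turn": 0},{"jaw": 0,"linear": [0.2,0,0],"turn": 0},{"jaw": 0,"linear": [0,0,0],"turn": 0},{"jaw": 0,"linear": [0,0,0],"turn": 0}])

```text
t: 34.97
eef_pos: [0.4726, 0.2198, 0.178]
ee_rot: [-180.0, -0.0, 85.6]
contact_force: [-0.1, -0.4, -6.0]
finger_gap: 0.0656
gripper_force: 30.0
```

```bash
python3 -c "
from h import *
prof('w17')"
```

```text
34.9667 [0.4726 0.2198 0.178 ] [-180.    -0.    85.6] [-0.12 -0.42 -5.99]
163 [213, 296] [0.475 0.248 0.097]
175 [209, 299] [0.474 0.243 0.118]
187 [205, 303] [0.474 0.239 0.138]
199 [202, 306] [0.473 0.234 0.151]
211 [198, 310] [0.473 0.231 0.167]
223 [192, 316] [0.473 0.231 0.185]
235 [189, 320] [0.473 0.228 0.195]
247 [187, 321] [0.472 0.224 0.199]
259 [188, 320] [0.472 0.217 0.199]
271 [192, 316] [0.471 0.206 0.191]
```

>>> drive_tool(plan=[{"jaw": 0,"linear": [0.2,0,0],"turn": 0},{"jaw": 0,"linear": [0.2,0,0],"turn": 0},{"jaw": 0,"linear": [0,0,0],"turn": 0},{"jaw": 0,"linear": [-0.3,0,0],"turn": 0},{"jaw": 0,"linear": [-0.6,0.2,0],"turn": 0},{"jaw": 0,"linear": [-0.9,0.4,0],"turn": 0},{"jaw": 0,"linear": [-0.9,0.4,0],"turn": 0},{"jaw": 0,"linear": [-0.9,0.4,0],"turn": 0},{"jaw": 0,"linear": [-0.9,0.4,0],"turn": 0},{"jaw": 0,"linear": [-0.9,0.4,0],"turn": 0},{"jaw": 0,"linear": [-0.9,0.4,0],"turn": 0},{"jaw": 0,"linear": [-0.9,0.4,0],"turn": 0}])

```text
t: 36.02
eef_pos: [0.5346, 0.0429, 0.1783]
ee_rot: [180.0, -0.1, 85.6]
contact_force: [-0.4, -0.1, -6.1]
finger_gap: 0.0658
gripper_force: 30.0
```

>>> drive_tool(plan=[{"jaw": 0,"linear": [-0.7,0.4,0],"turn": 0},{"jaw": 0,"linear": [-0.4,0.3,0],"turn": 0},{"jaw": 0,"linear": [-0.2,0,0.4],"turn": 0},{"jaw": 0,"linear": [0,0,0.7],"turn": 0},{"jaw": 0,"linear": [0,0,0.7],"turn": 0},{"jaw": 0,"linear": [0,0,0.4],"turn": 0},{"jaw": 0,"linear": [0,0,0.2],"turn": 0},{"jaw": 0,"linear": [0,0,0.1],"turn": 0},{"jaw": 0,"linear": [0,0,0],"turn": 0},{"jaw": 0,"linear": [0,0,0],"turn": 0}])

```text
t: 36.85
eef_pos: [0.5497, 0.0104, 0.1162]
ee_rot: [179.9, -0.0, 85.6]
contact_force: [-0.9, 0.6, -6.0]
finger_gap: 0.0655
gripper_force: 30.0
```

```bash
python3 -c "
from h import *
prof('w18')"
```

```text
36.85 [0.5497 0.0104 0.1162] [179.9  -0.   85.6] [-0.86  0.64 -6.04]
161 [219, 288] [ 0.55   0.033 -0.014]
173 [213, 295] [0.551 0.031 0.034]
185 [209, 299] [0.55  0.026 0.058]
197 [204, 303] [0.55  0.023 0.08 ]
209 [200, 308] [0.55  0.021 0.098]
221 [194, 314] [0.55  0.02  0.118]
233 [190, 319] [0.55  0.019 0.13 ]
245 [187, 321] [0.55  0.015 0.137]
257 [188, 320] [0.549 0.008 0.137]
269 [192, 316] [ 0.548 -0.002  0.129]
```

The case stands at about 83° and 11 mm above the bench. I'll touch it down lightly, then drag toward +y so bench friction squares the foot.

>>> drive_tool(plan=[{"jaw": 0,"linear": [0,0,0.2],"turn": 0},{"jaw": 0,"linear": [0,0,0.12],"turn": 0},{"jaw": 0,"linear": [0,0,0.06],"turn": 0},{"jaw": 0,"linear": [0,0,0],"turn": 0},{"jaw": 0,"linear": [0,0,0],"turn": 0}])

```text
t: 37.32
eef_pos: [0.5496, 0.0102, 0.1071]
ee_rot: [180.0, -0.0, 85.6]
contact_force: [-2.5, 0.7, 5.8]
finger_gap: 0.0656
gripper_force: 30.0
```

>>> drive_tool(plan=[{"jaw": 0,"linear": [0.15,0,0],"turn": 0},{"jaw": 0,"linear": [0.15,0,0],"turn": 0},{"jaw": 0,"linear": [0.1,0,0.02],"turn": 0},{"jaw": 0,"linear": [0,0,0],"turn": 0},{"jaw": 0,"linear": [0,0,0],"turn": 0}])

```text
t: 37.73
eef_pos: [0.5507, 0.0201, 0.1067]
ee_rot: [179.9, -0.0, 85.6]
contact_force: [-3.2, 0.1, 6.9]
finger_gap: 0.0652
gripper_force: 30.0
```

```bash
python3 -c "
from h import *
prof('w19')"
```

```text
37.7333 [0.5507 0.0201 0.1067] [179.9  -0.   85.6] [-3.19  0.11  6.88]
171 [222, 286] [ 0.551  0.029 -0.043]
183 [212, 295] [0.551 0.033 0.03 ]
195 [208, 300] [0.551 0.03  0.055]
207 [203, 305] [0.551 0.029 0.078]
219 [198, 310] [0.551 0.027 0.096]
231 [191, 317] [0.551 0.028 0.117]
243 [187, 322] [0.551 0.026 0.128]
255 [188, 320] [0.55  0.019 0.127]
267 [189, 318] [0.549 0.012 0.125]
```

```bash
python3 - <<'E'
from h import *
c=optics.camera_model("wrist");s=readout.get_state()
f=192/np.tan(np.radians(c["vertical_fov"]/2))
for n,tcp in(("w10",[.5382,.0574,.1103]),("w18",[.5497,.0104,.1162]),("w19",s["eef_pos"])):
    w=cv2.imread(f"pics/{n}.png"); m=cv2.inRange(cv2.cvtColor(w,cv2.COLOR_BGR2HSV),(88,100,30),(102,255,255)); P=[]
    for r in range(178,236,2):
        u=np.flatnonzero(m[r]); u=u[(u>150)&(u<360)]; u=u[[0,-1]]; o,d=ray([(u.mean(),r)],c)
        P.append(o+np.array(tcp)-s["eef_pos"]+d[0]*.066*f/(u[1]-u[0]+1))
    P=np.array(P); k=np.polyfit(P[:,2],P[:,1],1); print(n,"lean deg from vertical",np.degrees(np.arctan(k[0])).round(1),"face y-tcp at z=.06",(np.polyval(k,.06)-tcp[1]).round(4),P[[0,-1]].round(3).tolist())
E
```

```text
w10 lean deg from vertical -7.6 face y-tcp at z=.06 0.008 [[0.537, 0.071, 0.017], [0.538, 0.061, 0.113]]
w18 lean deg from vertical -6.8 face y-tcp at z=.06 0.0157 [[0.551, 0.029, 0.047], [0.55, 0.019, 0.131]]
w19 lean deg from vertical -3.6 face y-tcp at z=.06 0.0102 [[0.551, 0.034, 0.017], [0.551, 0.028, 0.121]]
```

The estimate for the earlier release (w10) is a lean of 7.6°, so the case probably rocked over when let go. The lean is now 3.6°, so I'll drag a little more and press it flat.

>>> drive_tool(plan=[{"jaw": 0,"linear": [0.1,0,0.02],"turn": 0},{"jaw": 0,"linear": [0.1,0,0.02],"turn": 0},{"jaw": 0,"linear": [0.1,0,0.02],"turn": 0},{"jaw": 0,"linear": [0,0,0.08],"turn": 0},{"jaw": 0,"linear": [0,0,0],"turn": 0},{"jaw": 0,"linear": [0,0,0],"turn": 0}])

```text
t: 38.28
eef_pos: [0.5519, 0.0292, 0.105]
ee_rot: [179.9, -0.2, 85.6]
contact_force: [-8.9, 2.2, 25.2]
finger_gap: 0.0658
gripper_force: 30.0
```

```bash
cat >> h.py <<'E'
def lean(n):
    s,c,m=tilt(n); f=192/np.tan(np.radians(c["vertical_fov"]/2)); P=[]
    for r in range(178,236,2):
        u=np.flatnonzero(m[r]); u=u[(u>150)&(u<360)]
        if len(u)<40: continue
        u=u[[0,-1]]; o,d=ray([(u.mean(),r)],c); P.append(o+d[0]*.066*f/(u[1]-u[0]+1))
    P=np.array(P); k=np.polyfit(P[:,2],P[:,1],1)
    print(s["t"],s["eef_pos"].round(4),s["contact_force"].round(1),"lean",np.degrees(np.arctan(k[0])).round(1),P[[0,-1]].round(3).tolist())
E
python3 -c "
from h import *
lean('w20')"
```

```text
38.2833 [0.5519 0.0292 0.105 ] [-8.9  2.2 25.2] lean 0.5 [[0.551, 0.032, -0.024], [0.552, 0.036, 0.118]]
```

>>> drive_tool(plan=[{"jaw": 0,"linear": [0,0,-0.08],"turn": 0},{"jaw": 0,"linear": [0,0,-0.07],"turn": 0},{"jaw": 0,"linear": [0,0,0],"turn": 0},{"jaw": 0,"linear": [0,0,0],"turn": 0}])

```text
t: 38.67
eef_pos: [0.5502, 0.0277, 0.1054]
ee_rot: [-180.0, 0.0, 85.6]
contact_force: [-0.9, 0.0, -3.9]
finger_gap: 0.0657
gripper_force: 30.0
```

```bash
python3 -c "
from h import *
lean('w21')"
```

```text
38.6667 [0.5502 0.0277 0.1054] [-0.9  0.  -3.9] lean 0.3 [[0.548, 0.033, -0.008], [0.551, 0.035, 0.119]]
```

>>> drive_tool(plan=[{"jaw": 0,"linear": [0,0,0.03],"turn": 0},{"jaw": 0,"linear": [0,0,0],"turn": 0},{"jaw": 0.9,"linear": [0,0,0],"turn": 0},{"jaw": 0.9,"linear": [0,0,0],"turn": 0},{"jaw": 0.9,"linear": [0,0,0],"turn": 0},{"jaw": 0.9,"linear": [0,0,0],"turn": 0}])

```text
t: 39.22
eef_pos: [0.5511, 0.0275, 0.1053]
ee_rot: [179.9, -0.0, 85.6]
contact_force: [0.8, -0.2, -0.5]
finger_gap: 0.0788
gripper_force: 0.0
```

```bash
python3 -c "
from h import *
lean('w22')"
```

```text
39.2167 [0.5511 0.0275 0.1053] [ 0.8 -0.2 -0.5] lean 1.1 [[0.549, 0.034, -0.004], [0.549, 0.037, 0.123]]
```

It stands on its own. I'll rise, centre over it and turn a quarter turn.

>>> drive_tool(plan=[{"jaw": 0.9,"linear": [0,0,-0.3],"turn": 0},{"jaw": 0.9,"linear": [0,0,-0.6],"turn": 0},{"jaw": 1,"linear": [0,0,-0.8],"turn": 0},{"jaw": 1,"linear": [0,0,-0.9],"turn": 0},{"jaw": 1,"linear": [-0.2,0,0],"turn": -1},{"jaw": 1,"linear": [0,0,0],"turn": -1},{"jaw": 1,"linear": [0,0,0],"turn": -1},{"jaw": 1,"linear": [0,0,0],"turn": -1},{"jaw": 1,"linear": [0,0,0],"turn": -1},{"jaw": 1,"linear": [0,0,0],"turn": -1},{"jaw": 1,"linear": [0,0,0],"turn": -1},{"jaw": 1,"linear": [0,0,0],"turn": -1}])

```text
t: 40.27
eef_pos: [0.5504, 0.0225, 0.1708]
ee_rot: [180.0, 0.0, 125.8]
contact_force: [0.1, 0.6, 0.2]
finger_gap: 0.0879
gripper_force: 0.0
```

>>> drive_tool(plan=[{"jaw": 1,"linear": [0,0,0],"turn": -1},{"jaw": 1,"linear": [0,0,0],"turn": -1},{"jaw": 1,"linear": [0,0,0],"turn": -1},{"jaw": 1,"linear": [0,0,0],"turn": -1},{"jaw": 1,"linear": [0,0,0],"turn": -1},{"jaw": 1,"linear": [0,0,0],"turn": -1},{"jaw": 1,"linear": [0,0,0],"turn": -1},{"jaw": 1,"linear": [0,0,0],"turn": -1},{"jaw": 1,"linear": [0,0,0],"turn": -1},{"jaw": 1,"linear": [0,0,0],"turn": -1},{"jaw": 1,"linear": [0,0,0],"turn": 0}])

```text
t: 41.18
eef_pos: [0.5504, 0.0224, 0.1708]
ee_rot: [180.0, 0.0, 175.7]
contact_force: [0.2, 0.5, -0.2]
finger_gap: 0.0882
gripper_force: 0.0
```

```bash
python3 - <<'E'
from h import *
s,c,m=tilt("w23");print(s["t"],s["eef_pos"].round(4),s["ee_rot"].round(1),s["joint_pos"].round(0))
for k in cv2.findContours(m,cv2.RETR_EXTERNAL,cv2.CHAIN_APPROX_NONE)[0]:
  if cv2.contourArea(k)>300:
    a=cv2.approxPolyDP(k,4,True).reshape(-1,2); print(a.tolist(), plane(a,c,.13).round(3).tolist())
b=optics.snapshot("scene");cv2.imwrite("pics/s23.png",b[...,::-1])
m=cv2.inRange(cv2.cvtColor(b,cv2.COLOR_RGB2HSV),(88,100,30),(102,255,255)); m[:140]=0
for q in cv2.findContours(m,cv2.RETR_EXTERNAL,cv2.CHAIN_APPROX_NONE)[0]:
  if cv2.contourArea(q)>60: print(cv2.boundingRect(q))
E
```

```text
41.1833 [0.5504 0.0224 0.1708] [180.    0.  175.7] [-16.  19.   9. 110.  -4.  51.  80.]
[[248, 144], [252, 149], [242, 152], [238, 165], [238, 248], [271, 250], [273, 162], [265, 144]] [[0.504, 0.023], [0.507, 0.025], [0.509, 0.019], [0.517, 0.016], [0.576, 0.01], [0.579, 0.033], [0.517, 0.039], [0.504, 0.034]]
[[15, 140], [0, 141], [0, 203], [32, 193]] [[0.489, -0.131], [0.489, -0.141], [0.531, -0.153], [0.525, -0.128]]
(246, 267, 60, 52)
(291, 252, 59, 46)
(245, 178, 24, 46)
(59, 140, 147, 94)
```

The case stands centred at (0.547,0.0245). I'll go down and grip it across the thickness.

>>> drive_tool(plan=[{"jaw": 1,"linear": [0.12,0.08,0.3],"turn": 0},{"jaw": 1,"linear": [0,0,0.8],"turn": 0},{"jaw": 1,"linear": [0,0,0.8],"turn": 0},{"jaw": 1,"linear": [0,0,0.8],"turn": 0},{"jaw": 1,"linear": [0,0,0.5],"turn": 0},{"jaw": 1,"linear": [0,0,0],"turn": 0},{"jaw": 0,"linear": [0,0,0],"turn": 0},{"jaw": 0,"linear": [0,0,0],"turn": 0},{"jaw": 0,"linear": [0,0,0],"turn": 0},{"jaw": 0,"linear": [0,0,0],"turn": 0},{"jaw": 0,"linear": [0,0,0],"turn": 0},{"jaw": 0,"linear": [0,0,0],"turn": 0}])

```text
t: 42.28
eef_pos: [0.5476, 0.0249, 0.0907]
ee_rot: [180.0, 0.1, 175.6]
contact_force: [-0.3, 0.2, -0.2]
finger_gap: 0.0516
gripper_force: 0.0
```

>>> drive_tool(plan=[{"jaw": 0,"linear": [0,0,0],"turn": 0},{"jaw": 0,"linear": [0,0,0],"turn": 0}])

```text
t: 42.45
eef_pos: [0.5474, 0.0248, 0.0903]
ee_rot: [180.0, 0.0, 175.6]
contact_force: [0.4, -0.1, 0.3]
finger_gap: 0.0377
gripper_force: 0.0
```

>>> drive_tool(plan=[{"jaw": 0,"linear": [0,0,0],"turn": 0},{"jaw": 0,"linear": [0,0,0],"turn": 0},{"jaw": 0,"linear": [0,0,0],"turn": 0},{"jaw": 0,"linear": [0,0,0],"turn": 0},{"jaw": 0,"linear": [0,0,-0.3],"turn": 0},{"jaw": 0,"linear": [0,0,-0.6],"turn": 0},{"jaw": 0,"linear": [0,0,-0.8],"turn": 0.5},{"jaw": 0,"linear": [0,0,-0.8],"turn": 1},{"jaw": 0,"linear": [0,0,-0.8],"turn": 1},{"jaw": 0,"linear": [0,0,-0.8],"turn": 1},{"jaw": 0,"linear": [0,0,-0.8],"turn": 1},{"jaw": 0,"linear": [0,0,-0.8],"turn": 1}])

```text
t: 43.45
eef_pos: [0.5461, 0.0249, 0.233]
ee_rot: [-179.9, -0.1, 147.8]
contact_force: [0.0, -0.3, -6.1]
finger_gap: 0.0254
gripper_force: 30.0
```

>>> drive_tool(plan=[{"jaw": 0,"linear": [0,0,-0.8],"turn": 1},{"jaw": 0,"linear": [0,0,-0.4],"turn": 1},{"jaw": 0,"linear": [0,0,0],"turn": 1},{"jaw": 0,"linear": [0,0,0],"turn": 1},{"jaw": 0,"linear": [0,0,0],"turn": 1},{"jaw": 0,"linear": [0,0,0],"turn": 1},{"jaw": 0,"linear": [0,0,0],"turn": 1},{"jaw": 0,"linear": [0,0,0],"turn": 1},{"jaw": 0,"linear": [0,0,0],"turn": 1},{"jaw": 0,"linear": [0,0,0],"turn": 1},{"jaw": 0,"linear": [0,0,0],"turn": 1},{"jaw": 0,"linear": [0,0,0],"turn": 1}])

```text
t: 44.45
eef_pos: [0.5461, 0.0249, 0.2619]
ee_rot: [-179.9, 0.0, 87.8]
contact_force: [-0.2, 0.2, -6.0]
finger_gap: 0.0251
gripper_force: 30.0
```

>>> drive_tool(plan=[{"jaw": 0,"linear": [0,0,0],"turn": 0.5},{"jaw": 0,"linear": [0,0,0],"turn": 0}])

```text
t: 44.62
eef_pos: [0.5462, 0.025, 0.262]
ee_rot: [-179.9, 0.0, 85.5]
contact_force: [-0.2, 0.6, -6.4]
finger_gap: 0.025
gripper_force: 30.0
```

```bash
python3 - <<'E'
from h import *
s,c,m=tilt("w24");print(s["t"],s["eef_pos"].round(4),s["ee_rot"].round(1),s["joint_pos"].round(0),s["contact_force"].round(1),s["finger_gap"])
b=optics.snapshot("top");ct=optics.camera_model("top");cv2.imwrite("pics/t24.png",b[...,::-1])
# spanner check: bright thin blob near (241,220)
a=cv2.imread("pics/top.png")[...,::-1]
sub=lambda im: cv2.cvtColor(im,cv2.COLOR_RGB2GRAY)[190:255,225:260].astype(int)
print("spanner diff px>30:",(abs(sub(a)-sub(b))>30).sum(), "tin/bystanders:",[(abs(a[y0:y1,x0:x1].astype(int)-b[y0:y1,x0:x1]).max(2)>40).sum() for (y0,y1,x0,x1) in((188,213,178,206),(195,245,330,345),(120,150,270,320))])
# stand base edges from saved unobstructed top view, grey gradients near base
g=cv2.cvtColor(a,cv2.COLOR_RGB2GRAY)
for r in (228,232,240,248,252): print(r,g[r,142:216].tolist())
E
```

```text
44.6167 [0.5462 0.025  0.262 ] [-179.9    0.    85.5] [-30.  14.  25. 105.  -6.  63.  -7.] [-0.2  0.6 -6.4] 0.02504769564696131
spanner diff px>30: 495 tin/bystanders: [np.int64(98), np.int64(531), np.int64(0)]
228 [166, 166, 165, 162, 158, 158, 161, 162, 162, 161, 161, 162, 163, 162, 162, 163, 162, 161, 161, 162, 157, 129, 99, 83, 82, 82, 82, 83, 82, 84, 88, 94, 111, 128, 130, 130, 129, 128, 127, 128, 127, 127, 126, 127, 127, 128, 127, 127, 126, 128, 128, 128, 127, 124, 124, 127, 101, 109, 120, 126, 129, 129, 129, 130, 128, 131, 134, 130, 128, 146, 163, 166, 166, 168]
232 [165, 165, 165, 166, 162, 109, 90, 89, 93, 93, 95, 96, 94, 95, 94, 95, 93, 92, 95, 93, 98, 134, 88, 83, 84, 83, 84, 83, 82, 83, 82, 81, 107, 171, 173, 165, 152, 111, 95, 94, 93, 93, 93, 94, 95, 98, 89, 87, 84, 81, 79, 76, 76, 101, 124, 92, 84, 84, 84, 83, 84, 95, 116, 126, 128, 126, 133, 130, 123, 149, 164, 165, 164, 164]
240 [162, 160, 161, 159, 111, 93, 93, 94, 94, 94, 94, 95, 95, 94, 94, 96, 95, 95, 93, 93, 138, 85, 82, 84, 83, 84, 83, 83, 83, 83, 79, 101, 167, 170, 170, 158, 105, 98, 99, 100, 101, 101, 100, 100, 101, 101, 102, 101, 101, 101, 101, 103, 115, 128, 100, 85, 84, 86, 85, 84, 93, 114, 126, 128, 130, 131, 128, 124, 144, 165, 166, 164, 164, 165]
248 [165, 163, 123, 96, 93, 93, 93, 94, 94, 94, 95, 95, 94, 94, 101, 101, 101, 101, 102, 101, 99, 101, 87, 85, 84, 86, 106, 107, 96, 95, 102, 122, 118, 82, 78, 81, 77, 79, 79, 79, 75, 75, 76, 77, 76, 75, 75, 76, 77, 77, 79, 87, 106, 105, 86, 85, 84, 85, 85, 91, 113, 142, 166, 171, 157, 124, 115, 141, 168, 169, 168, 167, 167, 168]
252 [160, 160, 160, 160, 160, 161, 161, 160, 161, 162, 161, 161, 161, 162, 163, 163, 164, 165, 166, 169, 169, 168, 157, 139, 132, 105, 101, 103, 105, 109, 117, 125, 124, 90, 83, 84, 84, 81, 82, 79, 79, 92, 118, 119, 120, 119, 120, 120, 120, 119, 119, 119, 119, 121, 127, 128, 127, 126, 121, 122, 123, 122, 124, 123, 123, 123, 129, 149, 166, 166, 167, 167, 167, 167]
```

```bash
python3 - <<'E'
from h import *
c=optics.camera_model("top")
g=cv2.imread("pics/top.png",0)
# ridges of the two cheek tops, row by row, at z=.146
R=[];L=[]
for r in range(229,249): 
    R.append((190+np.argmax(g[r,190:199].astype(int)),r)); L.append((158+np.argmax(g[r,158:168].astype(int)),r))
print(R[2:14:3],L[2:14:3])
for n,p in(("R",R[3:12]),("L",L[3:12])):
    q=plane(p,c,.146); print(n,q[[0,-1]].round(4).tolist(), q.mean(0).round(4))
# base right edge at z=.006
E=[]
for r in range(228,254):
    row=g[r,203:216].astype(int); k=np.argmax(np.diff(row)); E.append((203+k+.5,r))
q=plane(E,c,.006); k=np.polyfit(q[:,0],q[:,1],1); print("base edge slope deg",np.degrees(np.arctan(k[0])).round(1),q.mean(0).round(4),q[[0,-1]].round(3).tolist())
E
```

```text
[(np.int64(196), 231), (np.int64(196), 234), (np.int64(196), 237), (np.int64(195), 240)] [(np.int64(163), 231), (np.int64(163), 234), (np.int64(162), 237), (np.int64(162), 240)]
R [[0.4926, 0.2566], [0.4719, 0.2584]] [0.4822 0.2568]
L [[0.4906, 0.3425], [0.4699, 0.3441]] [0.4803 0.3437]
base edge slope deg 0.5 [0.4766 0.2371] [[0.513, 0.234], [0.44, 0.238]]
```

The cheek tops' midpoint puts the stand pocket at (0.480,0.300). I'll carry the case over it with its bottom at 0.17.

>>> drive_tool(plan=[{"jaw": 0,"linear": [0.5,-0.2,0],"turn": 0},{"jaw": 0,"linear": [1,-0.33,0],"turn": 0},{"jaw": 0,"linear": [1,-0.33,0],"turn": 0},{"jaw": 0,"linear": [1,-0.33,0],"turn": 0},{"jaw": 0,"linear": [1,-0.33,0],"turn": 0},{"jaw": 0,"linear": [1,-0.33,0],"turn": 0},{"jaw": 0,"linear": [1,-0.33,0],"turn": 0},{"jaw": 0,"linear": [1,-0.33,0],"turn": 0},{"jaw": 0,"linear": [1,-0.33,0],"turn": 0},{"jaw": 0,"linear": [1,-0.33,0],"turn": 0},{"jaw": 0,"linear": [1,-0.33,0],"turn": 0},{"jaw": 0,"linear": [0.24,0,0],"turn": 0}])

```text
t: 45.72
eef_pos: [0.478, 0.3049, 0.2622]
ee_rot: [-179.9, -0.1, 86.0]
contact_force: [0.0, 0.9, -5.1]
finger_gap: 0.0253
gripper_force: 30.0
```

>>> drive_tool(plan=[{"jaw": 0,"linear": [0,0,0],"turn": 0},{"jaw": 0,"linear": [0,0,0],"turn": 0}])

```text
t: 45.88
eef_pos: [0.4808, 0.2987, 0.2623]
ee_rot: [-180.0, 0.1, 85.6]
contact_force: [0.5, -1.4, -6.6]
finger_gap: 0.0251
gripper_force: 30.0
```

```bash
python3 - <<'E'
from h import *
s,c,m=tilt("w25");print(s["t"],s["eef_pos"].round(4),s["ee_rot"].round(1),s["contact_force"].round(1))
b=optics.snapshot("scene");cs=optics.camera_model("scene");cv2.imwrite("pics/s25.png",b[...,::-1])
a=cv2.imread("pics/scene.png")[...,::-1]
m=cv2.inRange(cv2.cvtColor(b,cv2.COLOR_RGB2HSV),(88,100,30),(102,255,255)); m[:60]=0; m[:,:130]=0;m[:,280:]=0
for q in cv2.findContours(m,cv2.RETR_EXTERNAL,cv2.CHAIN_APPROX_NONE)[0]:
  if cv2.contourArea(q)>60: print(cv2.boundingRect(q),cv2.approxPolyDP(q,3,True).reshape(-1,2).tolist())
# where the pocket and the case should appear in scene
def proj(p,c):
    T=np.linalg.inv(c["world_from_camera"]); x=T[:3,:3]@p+T[:3,3]; f=192/np.tan(np.radians(c["vertical_fov"]/2)); a,b=x[0]/-x[2],-x[1]/-x[2]; k=1+c["k1"]*(a*a+b*b); return round(f*a*k+c["cx"],1),round(f*b*k+c["cy"],1)
e=s["eef_pos"]
for dx,dy in((-.013,-.033),(.013,-.033),(-.013,.033)): print("case bottom corner exp",proj(e+np.array([dx,dy,-.09]),cs))
t=top=optics.snapshot("top");cv2.imwrite("pics/t25.png",t[...,::-1])
def sp(im): 
    h=cv2.cvtColor(im,cv2.COLOR_RGB2GRAY)[190:255,230:253]; return h.astype(int)
A=sp(cv2.imread("pics/top.png")[...,::-1]);B=sp(t)
for i in range(0,65,8): print(i+190,A[i].tolist(),'|',B[i].tolist())
E
```

```text
45.8833 [0.4808 0.2987 0.2623] [-1.80e+02  1.00e-01  8.56e+01] [ 0.5 -1.4 -6.6]
(246, 267, 34, 51) [[247, 275], [246, 285], [279, 317], [279, 275], [270, 267]]
(130, 181, 7, 49) [[130, 181], [133, 229], [136, 226]]
(219, 120, 27, 22) [[244, 121], [222, 122], [221, 137], [227, 141], [242, 138], [236, 136], [245, 132]]
(130, 104, 90, 47) [[219, 131], [204, 124], [202, 108], [194, 104], [194, 119], [188, 127], [130, 132], [130, 150], [185, 142], [201, 147], [204, 140], [218, 138]]
case bottom corner exp (np.float64(197.9), np.float64(148.9))
case bottom corner exp (np.float64(205.4), np.float64(147.9))
case bottom corner exp (np.float64(190.5), np.float64(144.1))
190 [165, 165, 166, 165, 164, 164, 165, 164, 163, 163, 163, 163, 162, 161, 161, 162, 161, 162, 163, 163, 160, 159, 158] | [171, 171, 171, 172, 170, 170, 170, 171, 170, 170, 169, 168, 167, 167, 168, 168, 170, 169, 169, 169, 168, 166, 165]
198 [165, 166, 166, 165, 165, 166, 162, 142, 161, 199, 185, 166, 164, 143, 144, 185, 190, 173, 165, 164, 164, 163, 163] | [170, 172, 172, 172, 171, 172, 168, 148, 168, 206, 192, 174, 170, 149, 
[... 1010 characters left out ...]
, 168, 168, 169, 170, 170, 169, 161, 180, 208, 207, 204, 189, 172, 170, 171, 170, 171, 171, 171, 171, 170] | [174, 174, 174, 174, 174, 176, 176, 176, 168, 186, 215, 214, 211, 197, 178, 177, 177, 178, 178, 178, 178, 177, 177]
246 [168, 169, 168, 169, 169, 168, 146, 152, 184, 172, 162, 143, 126, 168, 188, 167, 172, 174, 174, 175, 174, 173, 172] | [175, 175, 174, 175, 176, 174, 153, 156, 189, 179, 168, 150, 131, 174, 195, 174, 179, 181, 182, 182, 181, 180, 179]
254 [166, 166, 166, 166, 167, 167, 167, 168, 166, 168, 167, 167, 168, 168, 169, 169, 170, 172, 171, 172, 172, 173, 173] | [172, 172, 172, 172, 172, 173, 173, 174, 174, 173, 174, 175, 174, 175, 175, 175, 177, 177, 179, 178, 179, 180, 180]
```

The spanner's profile is unchanged, so the fall didn't move it. The case is over the pocket, so I'll lower it.

>>> drive_tool(plan=[{"jaw": 0,"linear": [0,0,0.4],"turn": 0},{"jaw": 0,"linear": [0,0,0.6],"turn": 0},{"jaw": 0,"linear": [0,0,0.6],"turn": 0},{"jaw": 0,"linear": [0,0,0.6],"turn": 0},{"jaw": 0,"linear": [0,0,0.6],"turn": 0},{"jaw": 0,"linear": [0,0,0.5],"turn": 0},{"jaw": 0,"linear": [0,0,0.5],"turn": 0},{"jaw": 0,"linear": [0,0,0.5],"turn": 0},{"jaw": 0,"linear": [0,0,0.5],"turn": 0},{"jaw": 0,"linear": [0,0,0.4],"turn": 0},{"jaw": 0,"linear": [0,0,0.3],"turn": 0},{"jaw": 0,"linear": [0,0,0],"turn": 0}])

```text
t: 47.03
eef_pos: [0.4801, 0.2983, 0.1234]
ee_rot: [-179.9, 0.1, 85.5]
contact_force: [-0.2, -0.4, -6.6]
finger_gap: 0.0256
gripper_force: 30.0
```

>>> drive_tool(plan=[{"jaw": 0,"linear": [0,0,0.2],"turn": 0},{"jaw": 0,"linear": [0,0,0.2],"turn": 0},{"jaw": 0,"linear": [0,0,0],"turn": 0},{"jaw": 0,"linear": [0,0,0],"turn": 0}])

```text
t: 47.37
eef_pos: [0.4809, 0.2993, 0.1152]
ee_rot: [-180.0, -0.0, 85.6]
contact_force: [0.2, -0.4, -5.3]
finger_gap: 0.0255
gripper_force: 30.0
```

>>> drive_tool(plan=[{"jaw": 0,"linear": [0,0,0.15],"turn": 0},{"jaw": 0,"linear": [0,0,0.15],"turn": 0},{"jaw": 0,"linear": [0,0,0.1],"turn": 0},{"jaw": 0,"linear": [0,0,0],"turn": 0},{"jaw": 0,"linear": [0,0,0],"turn": 0}])

```text
t: 47.78
eef_pos: [0.4812, 0.2996, 0.1054]
ee_rot: [180.0, -0.0, 85.6]
contact_force: [1.1, 0.8, -2.7]
finger_gap: 0.0255
gripper_force: 30.0
```

>>> drive_tool(plan=[{"jaw": 0,"linear": [0,0,0.08],"turn": 0},{"jaw": 0,"linear": [0,0,0.07],"turn": 0},{"jaw": 0,"linear": [0,0,0],"turn": 0},{"jaw": 0,"linear": [0,0,0],"turn": 0}])

```text
t: 48.12
eef_pos: [0.4812, 0.2996, 0.1016]
ee_rot: [180.0, -0.0, 85.6]
contact_force: [0.5, 1.1, -2.7]
finger_gap: 0.0252
gripper_force: 30.0
```

The plate is sinking under the load. I'll lower to the stop, release slowly and rise.

>>> drive_tool(plan=[{"jaw": 0,"linear": [0,0,0.06],"turn": 0},{"jaw": 0,"linear": [0,0,0.03],"turn": 0},{"jaw": 0,"linear": [0,0,0],"turn": 0},{"jaw": 0,"linear": [0,0,0],"turn": 0}])

```text
t: 48.45
eef_pos: [0.4813, 0.2997, 0.1001]
ee_rot: [180.0, -0.1, 85.6]
contact_force: [-1.8, 1.0, 5.3]
finger_gap: 0.0255
gripper_force: 30.0
```

>>> drive_tool(plan=[{"jaw": 0.6,"linear": [0,0,0],"turn": 0},{"jaw": 0.6,"linear": [0,0,0],"turn": 0},{"jaw": 0.6,"linear": [0,0,0],"turn": 0},{"jaw": 0.6,"linear": [0,0,0],"turn": 0},{"jaw": 0.6,"linear": [0,0,0],"turn": 0},{"jaw": 0.6,"linear": [0,0,-0.4],"turn": 0},{"jaw": 0.6,"linear": [0,0,-0.8],"turn": 0},{"jaw": 0.6,"linear": [0,0,-1],"turn": 0},{"jaw": 0.6,"linear": [0,0,-1],"turn": 0},{"jaw": 0.6,"linear": [0,0,-1],"turn": 0},{"jaw": 0.6,"linear": [0,0,-1],"turn": 0},{"jaw": 0.6,"linear": [0,0,0],"turn": 0}])

```text
t: 49.45
eef_pos: [0.4834, 0.3007, 0.235]
ee_rot: [179.6, -0.4, 85.5]
contact_force: [1.6, 0.6, 1.1]
finger_gap: 0.0529
gripper_force: 0.0
```

>>> drive_tool(plan=[{"jaw": 0.6,"linear": [-1,0,0],"turn": 0},{"jaw": 0.6,"linear": [-1,0,0],"turn": 0},{"jaw": 0.6,"linear": [-1,0,0],"turn": 0},{"jaw": 0.6,"linear": [-1,0,0],"turn": 0},{"jaw": 0.6,"linear": [-1,0,0],"turn": 0},{"jaw": 0.6,"linear": [-1,0,0],"turn": 0},{"jaw": 0.6,"linear": [0,0,0],"turn": 0}])

```text
t: 50.03
eef_pos: [0.4688, 0.1443, 0.2293]
ee_rot: [-180.0, 0.1, 85.2]
contact_force: [0.3, -0.5, 1.2]
finger_gap: 0.0527
gripper_force: 0.0
```

```bash
python3 - <<'E'
from h import *
s=readout.get_state();print(s["t"],s["eef_pos"].round(4),s["contact_force"].round(1))
b=optics.snapshot("scene");cs=optics.camera_model("scene");t=optics.snapshot("top");ct=optics.camera_model("top");w=optics.snapshot("wrist");cw=optics.camera_model("wrist")
for n,im in(("s",b),("t",t),("w",w)): cv2.imwrite(f"pics/{n}30.png",im[...,::-1])
for n,im,c in(("t",t,ct),("w",w,cw)):
  m=cv2.inRange(cv2.cvtColor(im,cv2.COLOR_RGB2HSV),(88,100,30),(102,255,255))
  for k in cv2.findContours(m,cv2.RETR_EXTERNAL,cv2.CHAIN_APPROX_NONE)[0]:
    if cv2.contourArea(k)>60:
      for z in(.026,.14):
        r=cv2.minAreaRect(plane(k.reshape(-1,2),c,z).astype(np.float32)*1000); print(n,z,cv2.boundingRect(k),np.round(r[0]),np.round(r[1]),round(r[2]))
a=cv2.imread("pics/top.png")[...,::-1]
for nm,(y0,y1,x0,x1) in dict(tin=(188,213,178,206),reamer=(195,245,330,345),sleeve=(120,150,270,320),bottle=(120,157,238,266),tape=(135,160,320,345),purple=(190,245,92,135),spanner=(190,255,230,253)).items():
  d=abs(cv2.cvtColor(a,7)[y0:y1,x0:x1].astype(int)-cv2.cvtColor(t,7)[y0:y1,x0:x1]); print(nm,(d>30).sum(),d.max())
E
```

```text
50.0333 [0.4688 0.1443 0.2293] [ 0.3 -0.5  1.2]
t 0.026 (370, 256, 46, 25) [ 406. -292.] [ 66. 129.] 4
t 0.14 (370, 256, 46, 25) [ 408. -255.] [ 59. 117.] 4
t 0.026 (169, 231, 23, 11) [487. 319.] [65. 24.] 86
t 0.14 (169, 231, 23, 11) [481. 298.] [59. 22.] 86
t 0.026 (370, 215, 45, 23) [ 528. -292.] [ 64. 129.] 1
t 0.14 (370, 215, 45, 23) [ 518. -255.] [ 58. 117.] 1
t 0.026 (0, 72, 23, 39) [918. 859.] [ 41. 129.] 70
t 0.14 (0, 72, 23, 39) [872. 788.] [ 37. 117.] 70
w 0.026 (238, 0, 34, 49) [481. 309.] [48. 36.] 86
w 0.14 (238, 0, 34, 49) [479. 281.] [33. 25.] 86
tin 4 60
reamer 0 12
sleeve 0 11
bottle 3 36
tape 0 11
purple 156 68
spanner 1219 116
```

```bash
python3 -c "
from rig import order
print(order.sign_off())"
```

```text
the job is handed in; nothing more can be done
None
```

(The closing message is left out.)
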